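# Stack the lunch-box tiers and hold the lid ready above them

## Robot

A 7-joint arm with a two-finger parallel gripper is mounted at the origin on a cart in front of the work surface, level with it; the furniture and walls round the work are solid. World frame = base frame: x ahead of the robot, y to its left, z up, the work surface at z = 0. Lengths are in mm, angles in rad, forces in N, time in s.
With the tool pointing down it reaches from about 400 to 875 mm from the base axis. Payload 4.4 kg.
Tool frame: the origin (TCP) lies at the very end of the fingers, on their centre line; the grasp point (between the pads) lies 19 mm behind it; z points along the fingers, x is the direction in which the jaws open and shut, and the axes are right-handed (so a half turn about z gives the same grasp; the last joint's range is limited). The gripper opens to 85 mm and grips with 20 to 120 N. Pads are 22 mm wide; open, the fingers measure 114 mm over their backs; the gripper's body (76 mm by 85 mm) begins 54 mm behind the grasp point. The pads swing forward as they close: fully open they stand 13 mm farther back than shut.
Start: joints at [1.107, 0.628, 0.038, 1.517, -0.027, 0.996, -0.02], TCP at [251.832, -599.248, 231.313] pointing down, gripper open.
Joint ranges: [-3.06, 3.06], [-0.37, 2.12], [-1.25, 1.32], [0.18, 2.47], [-1.1, 4.24], [0.23, 1.98], [-2.94, 2.94]. Speed limits (rad/s): [2.57, 2.57, 3.14, 3.14, 3.14, 3.14, 3.14].

## Interface

Orientations are given as [roll, pitch, yaw] about the fixed x, y, z axes, in that order (R = Rz(yaw) Ry(pitch) Rx(roll)).
In Python, from cell import ctrl gives the robot as it stands.
- The arm moves only by the shell command python3 -m creep 'ROWS'. ROWS is text: rows parted by semicolons, each of 7 numbers parted by spaces: the shift along the tool's x, y, z in units of 40 mm (1.0 is 40 mm), then the turn, a rotation vector about the tool's x, y, z in degrees, then the closure, from 0 (fully open) to 1 (shut). In form: x y z rx ry rz grip; .... A call has 1 to 10 rows; each row is the pose to reach, as a shift and turn from the pose commanded when the call began, along the tool's axes at that moment; what a row does not reach only later rows make up. A row lasts 1/12 s, in which the tool goes at most 41.7 mm and 7.16 degrees, less where a joint would pass 70% of its speed; a pose out of reach is approached as far as the arm can. A call with a gripper value outside its range is refused whole. The fingers move at their own pace and stop on an object; the grip force is fixed at half the most. Time passes only in rows, so rows that repeat a pose let the fingers close. It gives the time, the measured TCP pose, the force and the opening at its end, in the units of the state.
- ctrl.read_state(): the state, without advancing time (a new reading comes with each control period).
- ctrl.get_image(name): name is "scene" or "top" or "wrist"; returns a dict with "img" (480x640x3 uint8, red, green, blue), "vfov" (degrees; the focal length in pixels is half the picture's height over the tangent of half this angle, whatever the lens; pixels are square), "cx", "cy" (the principal point, pixels), "T" (4x4, takes a point from camera to world coordinates); the wrist camera has in their place "tool_from_camera" (4x4, takes a point from camera to tool coordinates, whose origin is the TCP and whose axes are the tool frame's). Camera axes: x right, y up, looking along -z (the intrinsics and any distortion apply to the point x, -y, -z); pixel columns grow to the right and rows downward; lengths in mm; the calibration is good to about 2 mm. A picture is of the moment at which its call begins: read the wrist's pose just before it. There is no depth.
- ctrl.finish_job(): hands the job in, once; it reports no verdict.
Trained networks look in the newest picture that a camera, given by its name, has taken for a name from the list of things; names that differ only in an ending like _2 or _b are one class to them, and where a whole thing is asked for, a point or a joint stands for the part that bears it (a point fixed in the world has none). Each returns a list of dicts, best first, with "score" (0 to 1); they miss things now and then, are a little off and sometimes report something else, mostly with a low value. They report only what shows in the picture. A call takes as long as a camera call.
- ctrl.boxes_of(camera, thing): "rect" ([left, top, right, bottom] in pixels, round what is visible of it).
- ctrl.cut_out(camera, thing): "pixels" (480x640 bool, what is visible of it) and "rect" ([left, top, right, bottom] in pixels, round what is visible of it).
The state is a dict: "clock": time; "qpos": joint angles; "qd": joint speeds; "tau": joint torques, N m; "eef_pos": TCP position; "tool_rot": TCP orientation; "force": force on the tool from outside, world axes, zero at the start; "torque": the same for the moment, N m; "width": finger opening in mm.
Only numpy, scipy, OpenCV 4.12 (cv2) and the standard library are available. Lean on these libraries where they do the work, as an engineer would, in place of code of your own. Each camera call takes 0.05 s, during which the arm holds its last target.

## Task

Put the shallow steel lunch-box tier squarely on top of the deep one, edges flush, leaving the deep one where it stands on the hob cover, and let go of it. Then draw the lid out of its slanted stand by its black grip, turn it level with the grip up, and hold it centred and lined up about 10 cm above the stacked tiers. Finish while still holding it there, touching nothing with the lid, and leave the other things where they are.

Things in the scene. Friction and masses are not known exactly. Their poses are not given: they have to be found in the camera images.
- deep_tier: the deeper of two open rectangular steel lunch-box tiers, 60 mm (its x) by 110 mm (its y) by 42 mm high, walls 4 mm, 0.3 kg, standing loose on the hob cover. Origin: centre of its underside; z up
- shallow_tier: the shallower steel tier, same outline, 60 mm (its x) by 110 mm (its y) but 30 mm high, walls 4 mm, 0.1 to 0.2 kg, standing loose on the worktop (height 0) right of the range. Origin: centre of its underside; z up. Stacked on the deep tier, its origin is 42 mm above the deep tier's
- lid: steel lid 66 (its x) x 116 (its y) x 6 mm, about 0.12 kg. Black grip block in the middle of its top: 36 mm along x, 16 mm along y, rising 30 mm above the top face. Origin: centre of its underside; z out of the grip side. Starts loose in the slanted stand, grip side up and to the stand's front, tilted 0.60 rad from level; its x points up the slope, its y is level
- lid_stand: fixed wooden lid stand on the hob cover, foot 115 x 136 mm, 70 mm high. Origin: centre of its underside; front faces its -x. Its board slopes up to +x at 0.60 rad. The lid's lower long edge sits in a 9 mm groove; the lip covers its lowest 12 mm, end play 5 mm: draw it 20 mm or more up the slope (lid's +x) first. Lid's origin in the stand: 2.6 mm to -x, 48.7 mm up
- hob_cover: fixed wooden board 480 x 500 x 28 mm that covers the hob; the deep tier, the stand and some bystanders stand on its top, 28 mm above the worktop level. Origin: centre of its underside
- salt_shaker: salt shaker, 44 mm across, 90 mm tall; bystander, not to be disturbed. Origin: centre of its underside
- spice_jar: small glass spice jar with white cap, 50 mm across, 62 mm tall, on the hob cover; bystander, not to be disturbed. Origin: centre of its underside
- garlic: head of garlic, 60 mm across; bystander, not to be disturbed. Origin: centre of its underside
- bowl: small white bowl, 100 mm across, 44 mm tall; bystander, not to be disturbed. Origin: centre of its underside
- worktop_jar: small glass spice jar like the other, 53 mm across, 62 mm tall, on the worktop behind the shallow tier; bystander, not to be disturbed. Origin: centre of its underside

How it is judged:
By the outcome, as a careful person would: the job done as asked, in the order asked, and still so for the second after the job is handed in, while the arm keeps its last pose, push and grip.
It also fails if it takes over 48 s, if anything falls off the work surface, if the arm or the gripper's body presses on something with over 40 N, if the wrist force passes 120 N, or if a joint passes its speed limit or range.

## Working session

There is one attempt and no reset: what is moved stays moved. The work goes in short steps, Python scripts to look and compute and a shell command to move; the robot and the scene stay as the last step left them, time stands still between calls to the robot, and variables do not carry over. Pictures are saved under pics/ and viewed, and the job is handed in when it is done.

```bash
ls; mkdir -p pics
python3 - <<'E'
from cell import ctrl
import cv2,numpy as np
print(ctrl.read_state())
for n in ["scene","top","wrist"]:
    d=ctrl.get_image(n); print(n,{k:v for k,v in d.items() if k!="img"})
    cv2.imwrite(f"pics/a_{n}.png",d["img"][:,:,::-1])
E
```

```text
pics
{'clock': 0.0, 'qpos': array([ 1.10721541,  0.62935468,  0.03841923,  1.51840193, -0.02702429,
        0.99629816, -0.01999471]), 'qd': array([-1.34835918e-03,  9.80987294e-04,  1.19172074e-04,  5.69580652e-04,
       -7.28393342e-05,  3.27795346e-04, -1.29043097e-03]), 'tau': array([ 1.35126456e-04, -5.63393247e+01,  1.22652121e+00, -1.93441164e+01,
        1.11880770e-02,  1.06397975e-02,  1.28482611e-05]), 'eef_pos': array([ 251.58730964, -598.6359301 ,  230.37227839]), 'tool_rot': array([-3.14158582e+00,  1.94519043e-03, -1.17300572e+00]), 'force': array([-0.74286285,  1.34206745, -0.05989301]), 'torque': array([-2.54979750e-06, -2.52211771e-02,  2.18391505e-02]), 'width': 85.06059578926713}
scene {'vfov': 42.468453797241644, 'cx': 318.96301948045243, 'cy': 246.5616705740639, 'T': array([[-5.45667989e-01,  3.16401229e-01, -7.75974682e-01,
        -4.04353189e+02],
       [-8.37800226e-01, -2.26268162e-01,  4.96883789e-01,
         6.79286124e+02],
       [-1.83637233e-02,  9.21245342e-01,  3.88548315e-01,
         5.88305913e+02],
       [ 0.00000000e+00,  0.00000000e+00,  0
[... 220 characters left out ...]
   [-9.22115149e-01,  3.77101825e-01, -8.65902184e-02,
        -1.10034594e+02],
       [-6.34287760e-03,  2.09032867e-01,  9.77888045e-01,
         1.61643853e+03],
       [ 0.00000000e+00,  0.00000000e+00,  0.00000000e+00,
         1.00000000e+00]])}
wrist {'vfov': 66.00223099041882, 'cx': 320.44600686485313, 'cy': 240.43319065040228, 'tool_from_camera': array([[ 9.99998798e-01,  4.15405137e-04, -1.49406534e-03,
         1.13036979e+00],
       [-7.74828807e-05, -9.48865722e-01, -3.15679957e-01,
        -8.10486999e+01],
       [-1.54880247e-03,  3.15679693e-01, -9.48864549e-01,
        -1.42430155e+02],
       [ 0.00000000e+00,  0.00000000e+00,  0.00000000e+00,
         1.00000000e+00]])}
```

View pics/a_scene.png

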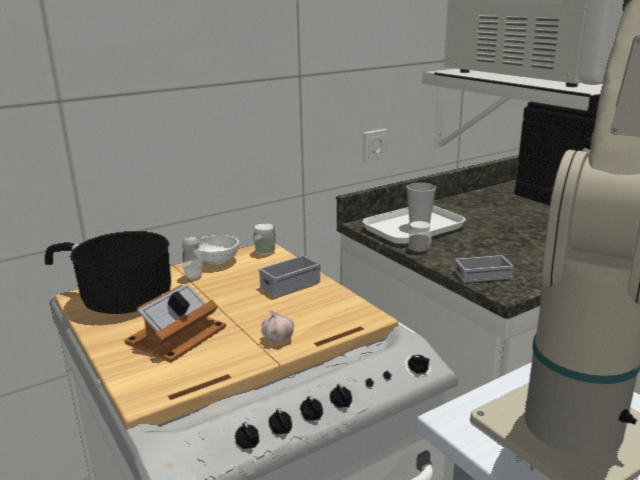

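View pics/a_top.png

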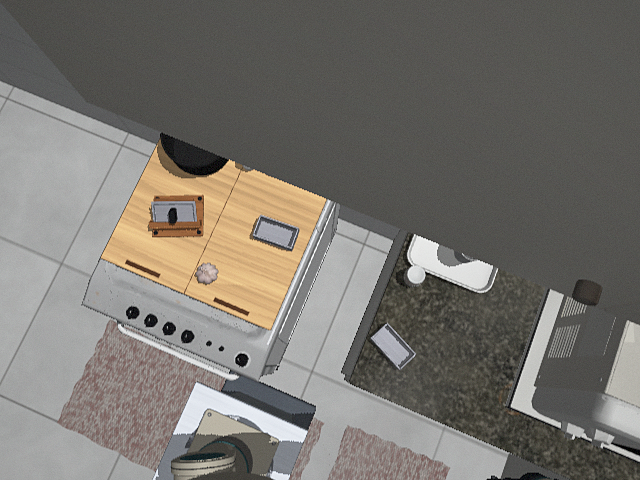

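View pics/a_wrist.png

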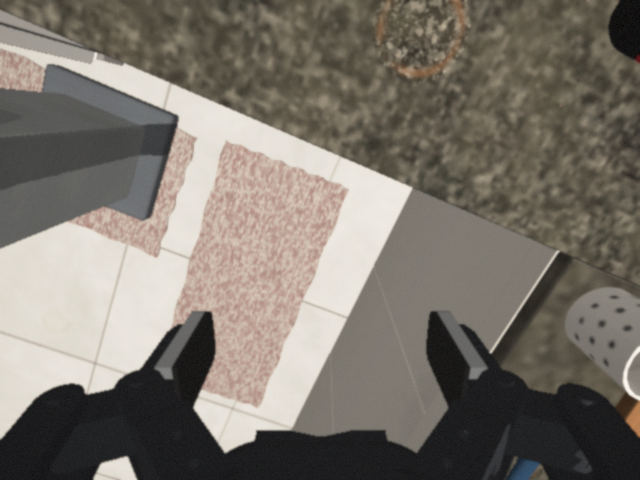

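The scene and top views show the shallow tier on the granite worktop (top ≈ 393,346), the deep tier on the board (top ≈ 275,233), and the lid in its stand (top ≈ 175,213). Next I'll measure them.

```bash
cat > h.py <<'E'
from cell import ctrl
import cv2,numpy as np
from scipy.spatial.transform import Rotation as R
from scipy.optimize import least_squares
def rpy(a): return R.from_euler('xyz',a).as_matrix()
def grab(n):
    s=ctrl.read_state(); d=ctrl.get_image(n)
    if n=="wrist":
        T=np.eye(4);T[:3,:3]=rpy(s["tool_rot"]);T[:3,3]=s["eef_pos"]
        d["T"]=T@d["tool_from_camera"]
    d["f"]=240/np.tan(np.radians(d["vfov"]/2)); return d
def proj(d,P):
    P=np.atleast_2d(P); T=d["T"]; c=(P-T[:3,3])@T[:3,:3]
    return np.c_[d["cx"]+d["f"]*c[:,0]/-c[:,2], d["cy"]-d["f"]*c[:,1]/-c[:,2]]
def hit(d,uv,z):
    uv=np.atleast_2d(uv); r=np.c_[(uv[:,0]-d["cx"])/d["f"],-(uv[:,1]-d["cy"])/d["f"],-np.ones(len(uv))]@d["T"][:3,:3].T
    o=d["T"][:3,3]; return o+r*((z-o[2])/r[:,2])[:,None]
def box(x,y,z,yaw,lx,ly,h):
    c=np.array([[i*lx/2,j*ly/2,k*h] for k in(0,1) for i,j in((-1,-1),(1,-1),(1,1),(-1,1))])
    return c@rpy([0,0,yaw]).T+[x,y,z]
def silh(d,P):
    m=np.zeros((480,640),np.uint8); cv2.fillConvexPoly(m,cv2.convexHull(np.round(proj(d,P)*16).astype(np.int32)),1,shift=4); return m
def fitbox(views,z,dims,x0):
    # views: list of (d,mask)  maximise overlap of the silhouettes
    from scipy.optimize import minimize
    def cost(p):
        t=0
        for d,m in views:
            a=cv2.GaussianBlur(silh(d,box(p[0],p[1],z,p[2]/100,*dims)).astype(np.float32),(5,5),0); b=cv2.GaussianBlur(m.astype(np.float32),(5,5),0)
            t+=((a-b)**2).sum()/m.sum()
        return t
    best=None
    for k in range(6):
        s=np.array([x0[0],x0[1],(x0[2] if len(x0)>2 else 0)*100+ (k*52 if len(x0)<3 else (k-2.5)*6)])
        r=minimize(cost,s,method="Nelder-Mead",options=dict(initial_simplex=s+np.array([[0,0,0],[12,0,0],[0,12,0],[0,0,15]]),xatol=.05,fatol=1e-5))
        if best is None or r.fun<best.fun: best=r
    return best.x[0],best.x[1],best.x[2]/100,best.fun
E
python3 - <<'E'
from h import *
D={}
for n in["top","scene"]:
    d=grab(n); D[n]=d
    o=d["img"].copy()
    for t in["deep_tier","shallow_tier","lid","lid_stand","garlic","bowl","spice_jar","salt_shaker","worktop_jar","hob_cover"]:
        r=ctrl.cut_out(n,t)
        for q in r[:2]: print(n,t,round(q["score"],2),np.round(q["rect"]),q["pixels"].sum())
        if r:
            D[n,t]=r[0]["pixels"]
import pickle; pickle.dump(D,open("D.pkl","wb"))
for t,z,dims in(("deep_tier",28,(60,110,42)),("shallow_tier",0,(60,110,30))):
    m=D["top",t]; ys,xs=np.nonzero(m); c=hit(D["top"],[xs.mean(),ys.mean()],z+dims[2]/2)[0]
    for v in(["top"],["scene"],["top","scene"]):
        print(t,v,np.round(fitbox([(D[n],D[n,t]) for n in v if (n,t) in D],z,dims,c[:2]),3))
E
```

```text
top shallow_tier 0.93 [372. 324. 416. 369.] 1117
top lid 0.64 [151. 200. 197. 223.] 882
top lid_stand 0.59 [147. 195. 203. 234.] 1233
top garlic 0.85 [195. 265. 221. 284.] 358
top garlic 0.59 [252. 216. 300. 252.] 1052
top salt_shaker 0.71 [197. 264. 221. 285.] 348
top worktop_jar 0.73 [371. 324. 418. 369.] 1089
top worktop_jar 0.66 [398. 263. 427. 285.] 397
top hob_cover 0.97 [101. 139. 325. 329.] 20521
scene deep_tier 0.72 [256. 252. 319. 299.] 1856
scene deep_tier 0.59 [255. 223. 275. 256.] 596
scene shallow_tier 0.93 [452. 258. 516. 283.] 1372
scene lid 0.89 [136. 286. 207. 332.] 1584
scene lid 0.65 [182. 236. 202. 282.] 719
scene lid_stand 0.64 [125. 291. 230. 358.] 2765
scene garlic 0.63 [263. 311. 293. 342.] 750
scene bowl 0.86 [197. 233. 241. 266.] 976
scene spice_jar 0.85 [254. 223. 277. 258.] 669
scene salt_shaker 0.72 [183. 239. 203. 283.] 702
scene worktop_jar 0.65 [409. 221. 427. 253.] 625
scene hob_cover 0.9 [ 56. 246. 396. 430.] 26273Traceback (most recent call last):
  File "<stdin>", line 13, in <module>
KeyError: ('top', 'deep_tier')
```

Run:
```python
from h import *
import pickle; D=pickle.load(open("D.pkl","rb"))
r=ctrl.cut_out("top","garlic")
for q in r: 
    if q["rect"][0]>240: D["top","deep_tier"]=q["pixels"]
pickle.dump(D,open("D.pkl","wb"))
for t,z,dims,c in(("deep_tier",28,(60,110,42),None),("shallow_tier",0,(60,110,30),None)):
    for v in("top","scene"):
        m=D.get((v,t))
        if m is None: print("none",v,t); continue
        ys,xs=np.nonzero(m); print(t,v,hit(D[v],[xs.mean(),ys.mean()],z+dims[2]/2)[0]); c=hit(D[v],[xs.mean(),ys.mean()],z+dims[2]/2)[0]
    for v in(["top"],["scene"],["top","scene"]):
        print(t,v,np.round(fitbox([(D[n],D[n,t]) for n in v if (n,t) in D],z,dims,c[:2]),3))
# stand
for n in("top","scene"):
  for t in("lid","lid_stand","garlic"):
    ys,xs=np.nonzero(D[n,t]); print(t,n,hit(D[n],[xs.mean(),ys.mean()],28+{"lid":50,"lid_stand":35,"garlic":25}[t])[0])
def hull(p):
    c=box(p[0],p[1],28,p[2],115,136,8)
    return c
# hob cover edges
ys,xs=np.nonzero(D["top","hob_cover"])
print(hit(D["top"],[[237,262],[275,233]],28))
```

```text
deep_tier top [588.97055524 118.37267838  49.        ]
deep_tier scene [583.34264436 121.94032508  49.        ]
deep_tier ['top'] [5.88705e+02 1.17362e+02 3.19200e+00 1.30000e-02]
deep_tier ['scene'] [5.85378e+02 1.19372e+02 3.23600e+00 8.00000e-03]
deep_tier ['top', 'scene'] [5.87240e+02 1.18684e+02 3.20600e+00 3.80000e-02]
shallow_tier top [ 434.15860092 -279.61042329   15.        ]
shallow_tier scene [ 430.64611336 -277.99046787   15.        ]
shallow_tier ['top'] [ 4.34281e+02 -2.79004e+02 -4.38000e-01  3.00000e-03]
shallow_tier ['scene'] [ 4.31705e+02 -2.77747e+02  2.65500e+00  5.00000e-03]
shallow_tier ['top', 'scene'] [ 4.33974e+02 -2.78815e+02 -4.40000e-01  1.50000e-02]
lid top [532.28491547 386.94367705  78.        ]
lid_stand top [521.36799263 366.22657011  63.        ]
garlic top [418.43600067 241.62072117  53.        ]
lid scene [537.9089168  385.80482236  78.        ]
lid_stand scene [470.49215849 398.40767212  63.        ]
garlic scene [411.35393713 246.22584326  53.        ]
[[477.3006618  184.27775385  28.        ]
 [589.36321494 122.07338155  28.        ]]
```

Run:
```python
from h import *
import pickle; D=pickle.load(open("D.pkl","rb"))
for n,(a,b,c,e) in(("top",(120,160,320,300)),("scene",(110,220,330,370))):
    i=D[n]["img"][b:e,a:c,::-1]; s=800//(c-a); i=cv2.resize(i,None,fx=s,fy=s,interpolation=cv2.INTER_CUBIC)
    cv2.imwrite(f"pics/b_{n}.png",i)
```

```text
(no output)
```

View pics/b_top.png

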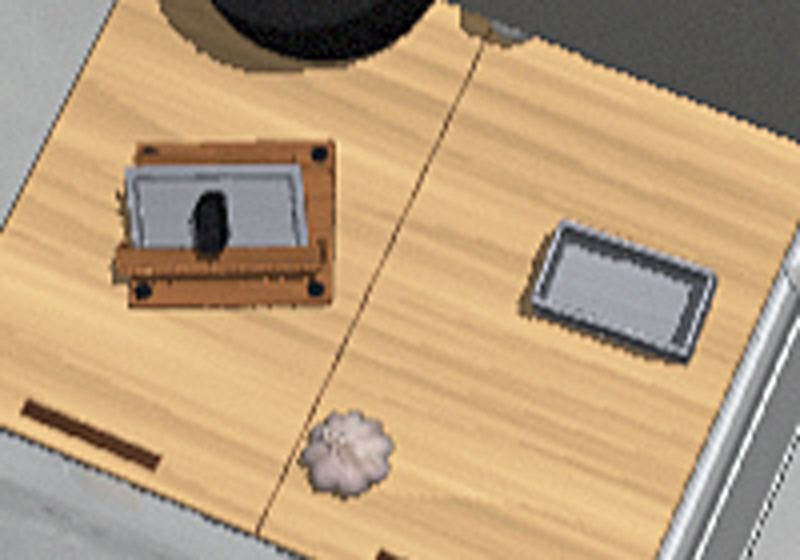

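View pics/b_scene.png

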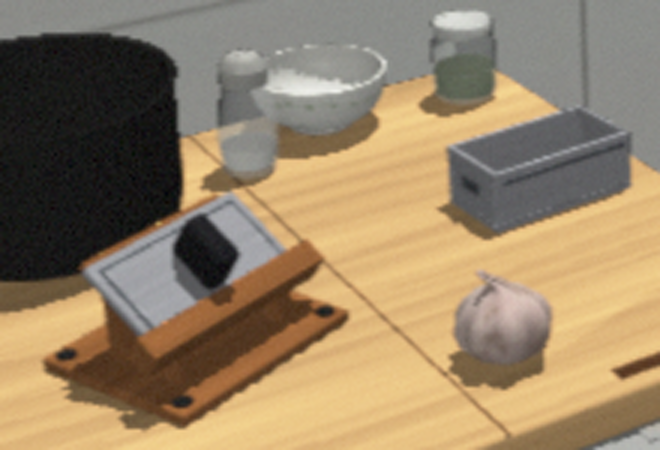

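```bash
cat >> h.py <<'E'
def delta(pos,rot,v=True):
    s=ctrl.read_state(); Rc=rpy(s["tool_rot"]); Rt=rpy(rot) if np.ndim(rot)==1 else rot
    dp=Rc.T@(np.array(pos)-s["eef_pos"])/40; rv=np.degrees(R.from_matrix(Rc.T@Rt).as_rotvec())
    print("t %.2f pos"%s["clock"],np.round(s["eef_pos"],1),"rot",np.round(s["tool_rot"],3),"q",np.round(s["qpos"],2),"F",np.round(s["force"],1),"w",round(s["width"],1))
    print("shift",np.round(dp,3),"turn",np.round(rv,2),"rows>=",np.ceil(max(np.linalg.norm(dp)*40/41.7,np.linalg.norm(rv)/7.16)))
E
python3 -c "
from h import *
delta([434,-279,150],[np.pi,0,-.45])"
```

```text
t 1.30 pos [ 251.8 -599.2  231.3] rot [-3.142 -0.    -1.173] q [ 1.11  0.63  0.04  1.52 -0.03  1.   -0.02] F [-0.3  0.2 -0. ] w 85.0
shift [-5.617 -7.3    2.033] turn [ -0.    -0.   -41.43] rows>= 10.0
```

```bash
python3 -m creep '-0.3 -0.4 0.05 0 0 -3 0; -1.0 -1.3 0.2 0 0 -9 0; -1.8 -2.3 0.4 0 0 -15 0; -2.6 -3.35 0.7 0 0 -21 0; -3.4 -4.4 1.0 0 0 -27 0; -4.2 -5.4 1.4 0 0 -32 0; -4.9 -6.35 1.7 0 0 -37 0; -5.4 -7 1.95 0 0 -40 0; -5.617 -7.3 2.033 0 0 -41.43 0; -5.617 -7.3 2.033 0 0 -41.43 0'
python3 - <<'E'
from h import *
s=ctrl.read_state();print(s["eef_pos"],s["tool_rot"],s["qpos"])
d=grab("wrist"); cv2.imwrite("pics/c.png",d["img"][:,:,::-1])
r=ctrl.cut_out("wrist","shallow_tier")
for q in r: print(q["score"],q["rect"])
m=r[0]["pixels"]
print(fitbox([(d,m)],0,(60,110,30),(434,-279,-.44)))
E
```

```text
clock: 2.13
eef_pos: [436.0, -274.2, 149.3]
tool_rot: [-3.139, 0.0, -0.444]
force: [0.0, -0.4, -0.7]
width: 85.5
[ 436.03836858 -274.21138917  149.3373128 ] [-3.13889700e+00  4.36867938e-04 -4.44265403e-01] [ 0.60985635  0.55723708 -0.14800117  1.96999515  0.12929854  0.62379624
 -0.06546612]
0.94 [277.4, 163.4, 360.2, 308.9]
(np.float64(433.11937891532637), np.float64(-282.3923254539819), np.float64(-0.4421267461597614), np.float64(0.005399785174801399))
```

View pics/c.png

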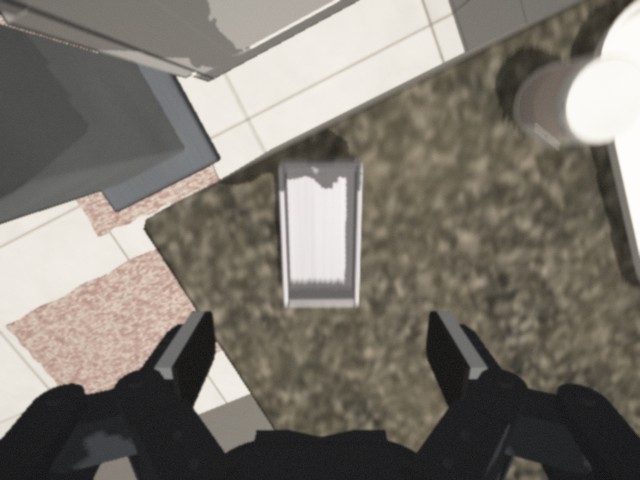

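The tier is centred at about (320,235) in the wrist view and its sides run almost exactly along the fingers' direction. I'll descend part-way and measure again.

Run:
```python
from h import *
d=grab("wrist")
r=ctrl.cut_out("wrist","shallow_tier")
print(fitbox([(d,r[0]["pixels"])],0,(60,110,30),(434,-279,-.44)))
o=d["img"].copy()
x,y,w,_=fitbox([(d,r[0]["pixels"])],0,(60,110,30),(434,-279,-.44))
P=proj(d,box(x,y,0,w,60,110,30)).astype(int)
cv2.polylines(o,[P[:4]],True,(255,0,0));cv2.polylines(o,[P[4:]],True,(0,255,0))
cv2.imwrite("pics/d.png",cv2.resize(o[130:340,220:420,::-1],None,fx=2.8,fy=2.8))
delta([x,y,60],[np.pi,0,w])
delta([x,y,-2],[np.pi,0,w])
```

```text
Traceback (most recent call last):
IndexError: list index out of range
```

Run:
```python
from h import *
for k in range(4):
    d=grab("wrist"); r=ctrl.cut_out("wrist","shallow_tier")
    if r: break
f=fitbox([(d,r[0]["pixels"])],0,(60,110,30),(434,-279,-.44)); print(r[0]["score"],f)
o=d["img"].copy()
x,y,w,_=f
P=proj(d,box(x,y,0,w,60,110,30)).astype(int)
cv2.polylines(o,[P[:4]],True,(255,0,0));cv2.polylines(o,[P[4:]],True,(0,255,0))
cv2.imwrite("pics/d.png",cv2.resize(o[130:340,220:420,::-1],None,fx=2.8,fy=2.8))
delta([x,y,60],[np.pi,0,w])
delta([x,y,-2],[np.pi,0,w])
```

```text
0.57 (np.float64(433.27649082780033), np.float64(-282.5876471814321), np.float64(-0.4411879075436059), np.float64(0.011925612237709183))
t 2.43 pos [ 433.5 -280.5  150.3] rot [ 3.141e+00 -1.000e-03 -4.520e-01] q [ 0.62  0.56 -0.14  1.97  0.13  0.63 -0.06] F [ 0.3  0.  -0.2] w 85.2
shift [0.015 0.046 2.257] turn [ 0.06 -0.04 -0.62] rows>= 3.0
t 2.43 pos [ 433.5 -280.5  150.3] rot [ 3.141e+00 -1.000e-03 -4.520e-01] q [ 0.62  0.56 -0.14  1.97  0.13  0.63 -0.06] F [ 0.3  0.  -0.2] w 85.2
shift [0.014 0.045 3.807] turn [ 0.06 -0.04 -0.62] rows>= 4.0
```

View pics/d.png

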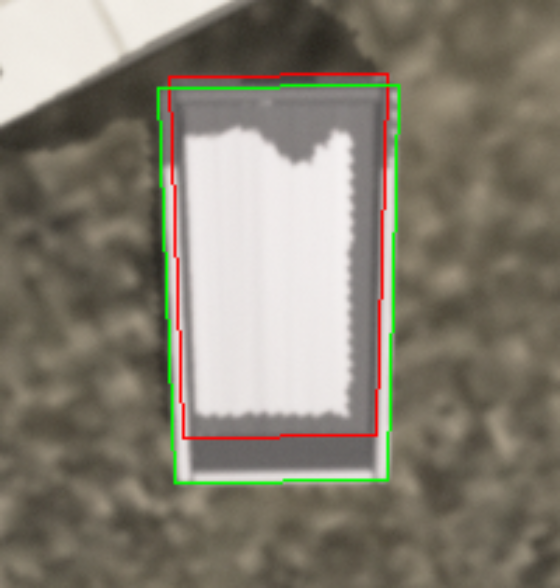

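The fit overlays the tier's rim and foot well. Descending.

```bash
python3 -m creep '0.014 0.045 0.6 0 0 -0.62 0; 0.014 0.045 1.4 0 0 -0.62 0; 0.014 0.045 2.2 0 0 -0.62 0; 0.014 0.045 2.9 0 0 -0.62 0; 0.014 0.045 3.3 0 0 -0.62 0; 0.014 0.045 3.55 0 0 -0.62 0; 0.014 0.045 3.7 0 0 -0.62 0; 0.014 0.045 3.76 0 0 -0.62 0; 0.014 0.045 3.76 0 0 -0.62 0'
python3 - <<'E'
from h import *
d=grab("wrist"); cv2.imwrite("pics/e.png",d["img"][:,:,::-1])
E
```

```text
clock: 3.18
eef_pos: [433.8, -281.6, -0.1]
tool_rot: [3.141, -0.001, -0.44]
force: [-0.6, 0.2, -0.2]
width: 85.0
```

View pics/e.png

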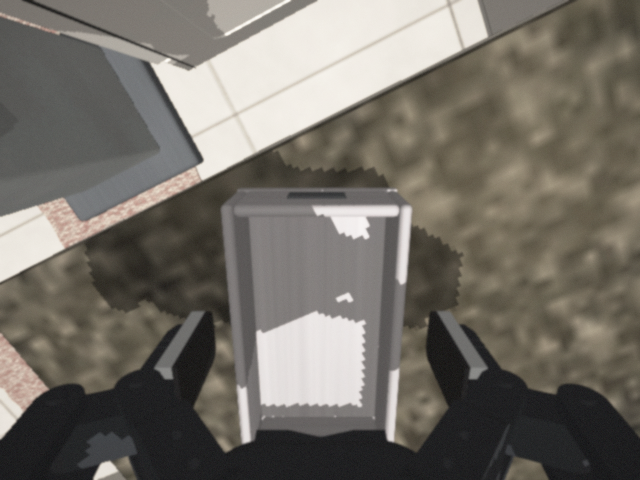

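The tier sits midway between the pads. Closing.

```bash
python3 -m creep '0 0 0 0 0 0 1; 0 0 0 0 0 0 1; 0 0 0 0 0 0 1; 0 0 0 0 0 0 1; 0 0 0 0 0 0 1; 0 0 0 0 0 0 1; 0 0 0 0 0 0 1; 0 0 0 0 0 0 1'
python3 - <<'E'
from h import *
d=grab("wrist"); cv2.imwrite("pics/f.png",d["img"][:,:,::-1])
E
```

```text
clock: 3.9
eef_pos: [434.1, -281.2, 0.8]
tool_rot: [3.141, -0.001, -0.439]
force: [-1.7, 0.1, 5.3]
width: 59.1
```

View pics/f.png

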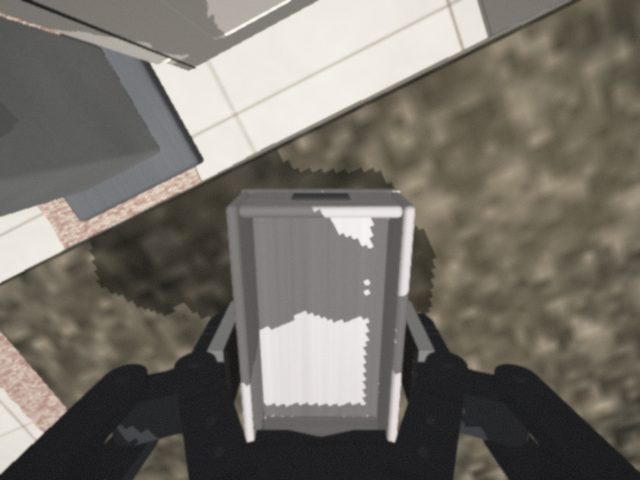

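Run:
```python
from h import *
d=grab("wrist"); s=ctrl.read_state()
tp=s["eef_pos"]; Rt=rpy(s["tool_rot"])
o=d["img"].copy()
for off,c in((-3,(255,0,0)),(0,(0,255,0)),(3,(0,0,255))):
    B=box(0,off,0,0,60,110,30); B[:,2]=tp[2]-B[:,2]   # tool frame, z down
    W=B@Rt.T+tp
    P=np.round(proj(d,W)).astype(int); print(off,P[[0,1,4,5]].tolist())
    cv2.polylines(o,[P[:2]],False,c);cv2.polylines(o,[P[4:]],True,c)
cv2.imwrite("pics/g.png",cv2.resize(o[170:450,200:440,::-1],None,fx=2.1,fy=2.1))
```

```text
-3 [[240, 178], [396, 178], [221, 193], [414, 193]]
0 [[241, 186], [395, 186], [221, 203], [414, 203]]
3 [[241, 193], [395, 193], [222, 212], [413, 212]]
```

View pics/g.png

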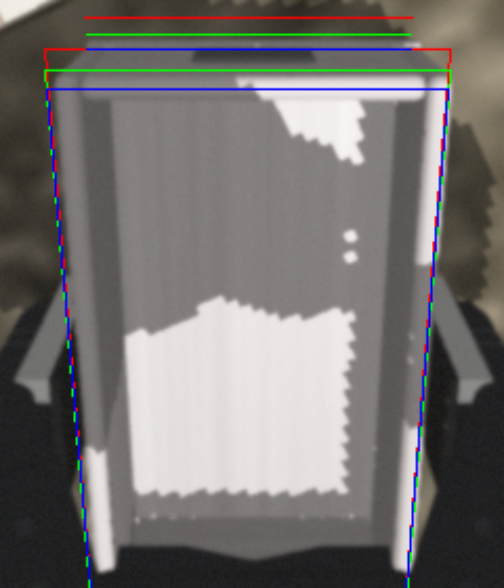

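```bash
python3 -m creep '0 0 -0.15 0 0 0 1; 0 0 -0.5 0 0 0 1; 0 0 -1.2 0 0 0 1; 0 0 -2 0 0 0 1; 0 0 -2.9 0 0 0 1; 0 0 -3.6 0 0 0 1; 0 0 -4 0 0 0 1; 0 0 -4.2 0 0 0 1'; python3 -c "
from h import *
delta([587,-10,180],[np.pi,0,.07])"
```

```text
clock: 4.67
eef_pos: [434.8, -281.5, 170.8]
tool_rot: [3.141, -0.005, -0.439]
force: [0.1, 0.2, -1.7]
width: 59.1
t 4.67 pos [ 434.8 -281.5  170.8] rot [ 3.141 -0.005 -0.439] q [ 0.63  0.53 -0.16  1.95  0.13  0.67 -0.05] F [ 0.1  0.2 -1.7] w 59.1
shift [ 0.559 -7.762 -0.233] turn [  0.1   -0.27 -29.17] rows>= 8.0
```

```bash
python3 -m creep '0.02 -0.3 0 0 0 -1 1; 0.08 -1.1 -0.05 0 0 -4 1; 0.15 -2.1 -0.1 0 0 -8 1; 0.24 -3.1 -0.1 0 0 -12 1; 0.3 -4.1 -0.15 0 0 -16 1; 0.37 -5.1 -0.2 0 0 -19.5 1; 0.44 -6.1 -0.23 0 0 -23 1; 0.5 -7 -0.23 0 0 -26.5 1; 0.54 -7.5 -0.23 0 0 -28.5 1; 0.56 -7.76 -0.23 0.1 -0.27 -29.2 1'
python3 - <<'E'
from h import *
ctrl.get_image("top")
d=grab("wrist"); cv2.imwrite("pics/i.png",d["img"][:,:,::-1])
for q in ctrl.cut_out("wrist","deep_tier"): print(q["score"],q["rect"])
delta([587,-10,180],[np.pi,0,.07])
E
```

```text
clock: 5.5
eef_pos: [586.1, -3.3, 175.2]
tool_rot: [-3.135, 0.006, 0.079]
force: [-0.0, 0.0, -1.5]
width: 59.0
0.9 [286.2, 1.0, 390.3, 147.7]
t 5.65 pos [584.9  -9.5 175.4] rot [-3.139  0.007  0.071] q [ 0.15  0.62 -0.29  1.75  0.22  0.81 -0.17] F [-1.1  0.1 -2. ] w 59.2
shift [ 0.052  0.015 -0.115] turn [-0.14  0.41  0.05] rows>= 1.0
```

View pics/i.png

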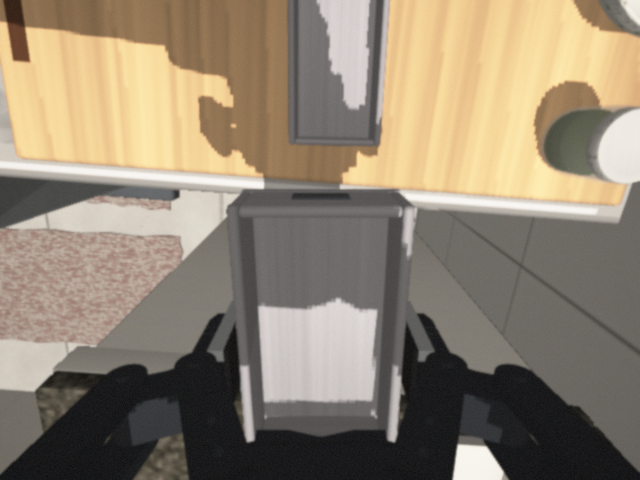

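Run:
```python
from h import *
F=[]
for k in range(3):
    d=grab("wrist"); r=ctrl.cut_out("wrist","deep_tier")
    if r:
        f=fitbox([(d,r[0]["pixels"])],28,(60,110,42),(587,118,.07)); print(np.round(f,3)); 
        o=d["img"].copy(); P=proj(d,box(*f[:2],28,f[2],60,110,42)).astype(int)
        cv2.polylines(o,[P[:4]],True,(255,0,0));cv2.polylines(o,[P[4:]],True,(0,255,0))
cv2.imwrite("pics/j.png",cv2.resize(o[0:220,210:430,::-1],None,fx=2.7,fy=2.7))
```

```text
[5.86975e+02 1.15893e+02 6.30000e-02 7.00000e-03]
[5.87072e+02 1.15668e+02 7.00000e-02 7.00000e-03]
[5.87386e+02 1.15920e+02 5.40000e-02 7.00000e-03]
```

View pics/j.png

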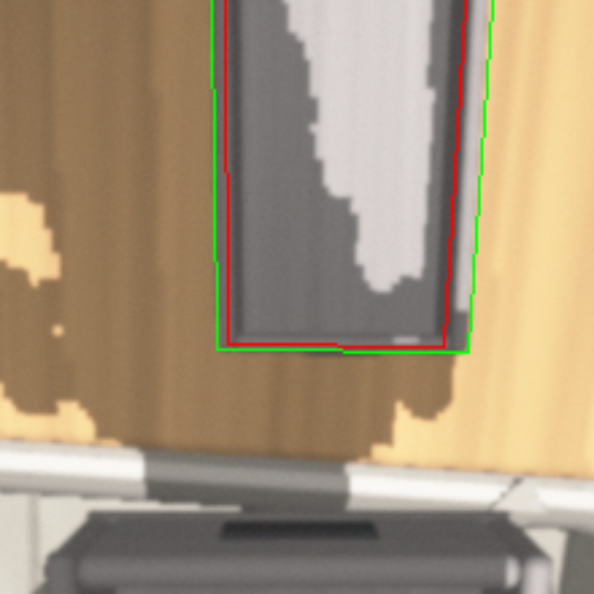

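```bash
python3 -c "
from h import *
delta([585.6,117.1,95],[np.pi,0,.063])"
```

```text
t 5.95 pos [585.5 -11.2 176.8] rot [-3.14   0.005  0.068] q [ 0.16  0.61 -0.29  1.75  0.22  0.81 -0.17] F [-0.2  0.8 -1.6] w 59.4
shift [ 0.23  -3.194  2.051] turn [-0.12  0.26  0.28] rows>= 4.0
```

```bash
python3 -m creep '0.03 -0.4 0 0 0 0 1; 0.09 -1.2 0 0 0 0 1; 0.15 -2.1 0 0 0 0 1; 0.2 -2.8 0.1 0 0 0 1; 0.23 -3.1 0.5 -0.12 0.26 0.28 1; 0.23 -3.194 1 -0.12 0.26 0.28 1; 0.23 -3.194 1.6 -0.12 0.26 0.28 1; 0.23 -3.194 1.9 -0.12 0.26 0.28 1; 0.23 -3.194 2.05 -0.12 0.26 0.28 1; 0.23 -3.194 2.05 -0.12 0.26 0.28 1'
python3 - <<'E'
from h import *
d=grab("top"); cv2.imwrite("pics/k1.png",cv2.resize(d["img"][200:270,235:315,::-1],None,fx=7,fy=7,interpolation=cv2.INTER_CUBIC))
d=grab("scene"); cv2.imwrite("pics/k2.png",cv2.resize(d["img"][180:310,220:350,::-1],None,fx=4.5,fy=4.5,interpolation=cv2.INTER_CUBIC))
d=grab("wrist"); cv2.imwrite("pics/k3.png",d["img"][:,:,::-1])
delta([585.6,117.1,95],[np.pi,0,.063])
E
```

```text
clock: 6.78
eef_pos: [585.1, 117.7, 94.0]
tool_rot: [3.142, 0.002, 0.064]
force: [-0.2, 0.1, -0.7]
width: 58.8
t 6.93 pos [586.8 118.6  96.3] rot [-3.141e+00 -3.000e-03  6.500e-02] q [-0.1   0.74 -0.24  1.78  0.26  0.66 -0.42] F [-0.6 -0.1 -2. ] w 58.9
shift [-0.033  0.035  0.032] turn [-0.06 -0.15  0.1 ] rows>= 1.0
```

View pics/k2.png

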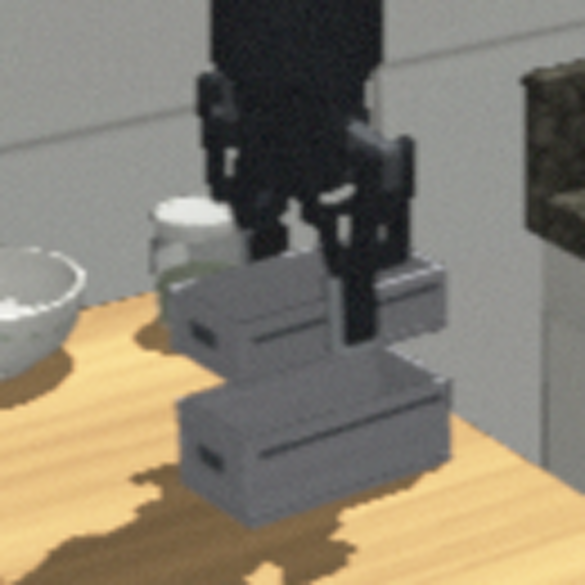

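View pics/k3.png

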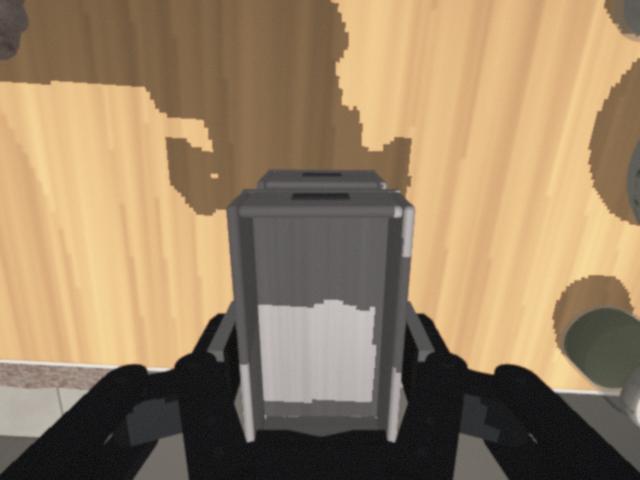

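```bash
cat > ov.py <<'E'
from h import *
import sys
def run(name,zb):
    d=grab("wrist"); s=ctrl.read_state(); tp=s["eef_pos"]; Rt=rpy([np.pi,0,s["tool_rot"][2]])
    d["T"]=np.block([[Rt,tp[:,None]],[0,0,0,1]])@d["tool_from_camera"]
    o=cv2.resize(d["img"][150:240,215:425],None,fx=3.8,fy=3.8,interpolation=cv2.INTER_CUBIC)
    for off,c in(((1.4,1.4),(0,255,0)),):
        for h,zt in((30,0.8),(42,tp[2]-28)):
            B=box(off[0],off[1],0,0,60,110,h); B[:,2]=zt-B[:,2]
            P=proj(d,B@Rt.T+tp); P=((P-[215,150]+.5)*3.8).astype(int)
            cv2.polylines(o,[P[[0,1,5,4]]],True,c if h==30 else (255,0,0))
    cv2.imwrite(name,o[:,:,::-1]); print(s["clock"],tp,s["tool_rot"],s["force"])
run(sys.argv[1],0)
E
python3 ov.py pics/l.png
```

```text
6.9833 [586.86333847 118.73675113  96.43486629] [-3.14041612e+00 -2.87598349e-03  6.48100980e-02] [-0.22302458 -0.27592465 -1.29210198]
```

View pics/l.png

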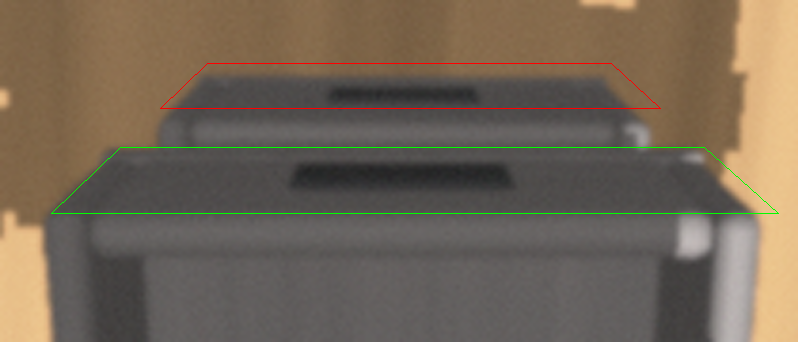

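View pics/k1.png

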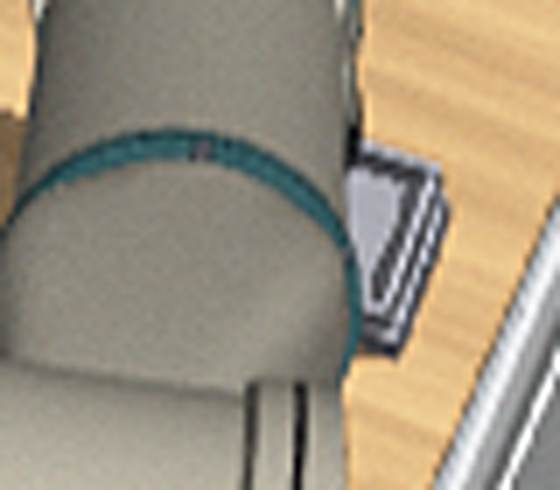

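```bash
python3 -m creep '0.005 0.02 0.1 0 0 0 1; 0.005 0.042 0.25 0 -0.1 0 1; 0.005 0.042 0.4 0 -0.15 0 1; 0.005 0.042 0.5 0 -0.15 0 1; 0.005 0.042 0.54 0 -0.15 0 1; 0.005 0.042 0.54 0 -0.15 0 1; 0.005 0.042 0.54 0 -0.15 0 1'; python3 ov.py pics/m.png
```

```text
clock: 7.57
eef_pos: [586.0, 117.3, 73.3]
tool_rot: [-3.141, 0.002, 0.066]
force: [-1.0, 0.3, -1.4]
width: 59.3
7.6167 [586.17980861 117.36660822  73.54577982] [-3.14075861e+00  2.02082937e-03  6.58406110e-02] [-0.09680765  1.36564376 -1.67011907]
```

View pics/m.png

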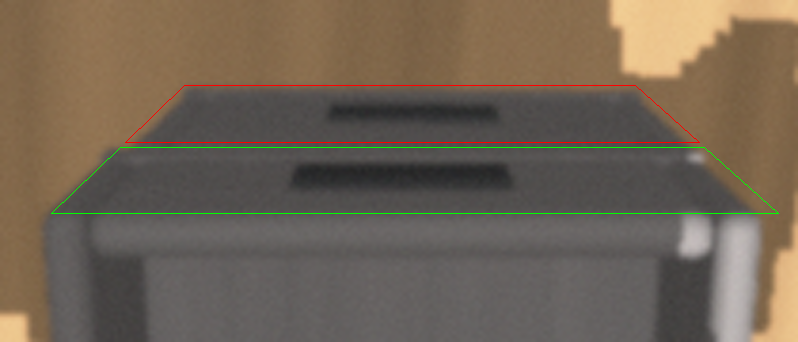

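```bash
python3 -m creep '0.012 0.005 0 0 0 0 1; 0.024 0.01 0 0 -0.1 0.1 1; 0.024 0.01 0.02 0 -0.1 0.1 1; 0.024 0.01 0.04 0 -0.1 0.1 1; 0.024 0.01 0.06 0 -0.1 0.1 1; 0.024 0.01 0.07 0 -0.1 0.1 1; 0.024 0.01 0.07 0 -0.1 0.1 1'; python3 ov.py pics/n.png
```

```text
clock: 8.2
eef_pos: [587.0, 116.8, 70.6]
tool_rot: [-3.141, 0.004, 0.064]
force: [0.8, -0.3, -1.4]
width: 58.8
8.25 [587.00067743 116.89209928  70.64798725] [-3.14086614  0.00405545  0.06392905] [ 0.43938718 -0.85776992 -2.19615302]
```

View pics/n.png

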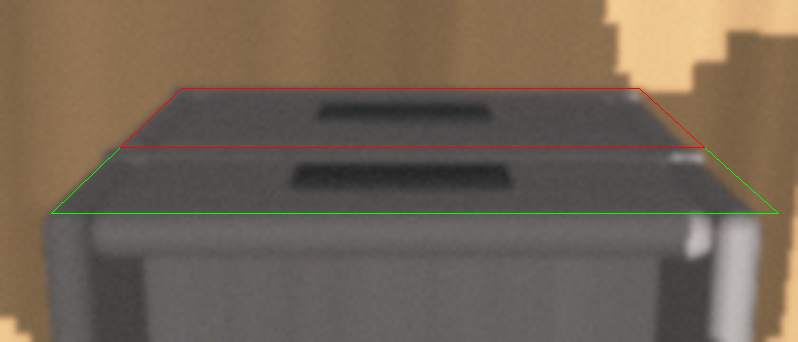

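```bash
python3 -m creep '0 0 0.015 0 0 0 1; 0 0 0.03 0 0 0 1; 0 0 0.035 0 0 0 1; 0 0 0.035 0 0 0 1'; python3 ov.py pics/o.png
```

```text
clock: 8.58
eef_pos: [587.3, 116.9, 70.2]
tool_rot: [-3.141, 0.003, 0.064]
force: [-1.0, -0.5, 5.2]
width: 58.9
8.6333 [587.24913609 116.93205629  70.20472561] [-3.14098212  0.00323096  0.06392217] [-1.37643152 -0.68956354  5.16928706]
```

```bash
python3 -m creep '0 0 -0.01 0 0 0 0.6; 0 0 -0.01 0 0 0 0; 0 0 -0.01 0 0 0 0; 0 0 -0.01 0 0 0 0; 0 0 -0.01 0 0 0 0; 0 0 -0.01 0 0 0 0'; python3 ov.py pics/o.png
```

```text
clock: 9.13
eef_pos: [587.1, 116.9, 69.6]
tool_rot: [-3.141, 0.004, 0.064]
force: [0.1, 1.0, 0.8]
width: 85.3
9.1833 [587.06426198 116.89222669  69.61498461] [-3.14082956  0.00399732  0.06390837] [ 0.82489362  0.2686345  -0.14033235]
```

View pics/o.png

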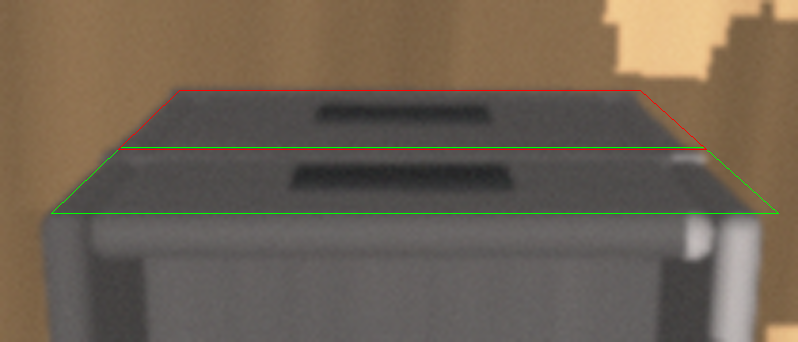

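The tiers now sit flush at the visible end, with both slots on the same centreline. Moving up and looking again.

```bash
python3 -m creep '0 0 -0.15 0 0 0 0; 0 0 -0.6 0 0 0 0; 0 0 -1.3 0 0 0 0; 0 0 -2.1 0 0 0 0; 0 0 -2.9 0 0 0 0; 0 0 -3.5 0 0 0 0; 0 0 -3.8 0 0 0 0; 0 0 -3.9 0 0 0 0; 0 0 -3.9 0 0 0 0'
python3 - <<'E'
from h import *
d=grab("scene"); cv2.imwrite("pics/p1.png",cv2.resize(d["img"][210:310,240:340,::-1],None,fx=5,fy=5,interpolation=cv2.INTER_CUBIC))
d=grab("wrist"); cv2.imwrite("pics/p2.png",d["img"][:,:,::-1])
print(ctrl.read_state()["eef_pos"])
E
```

```text
clock: 9.93
eef_pos: [588.2, 116.9, 227.0]
tool_rot: [-3.141, 0.001, 0.064]
force: [0.8, 0.9, -0.9]
width: 85.4
[587.01964237 116.52992694 224.89710741]
```

View pics/p1.png

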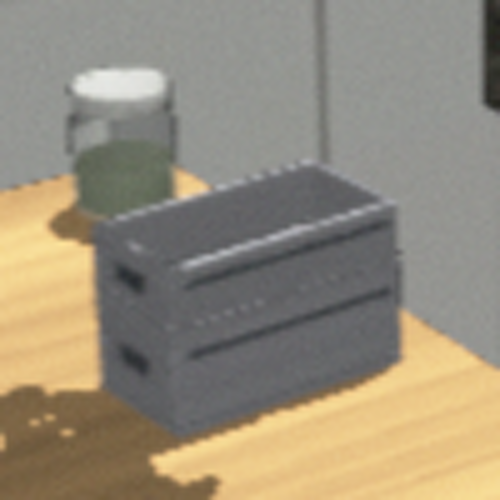

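View pics/p2.png

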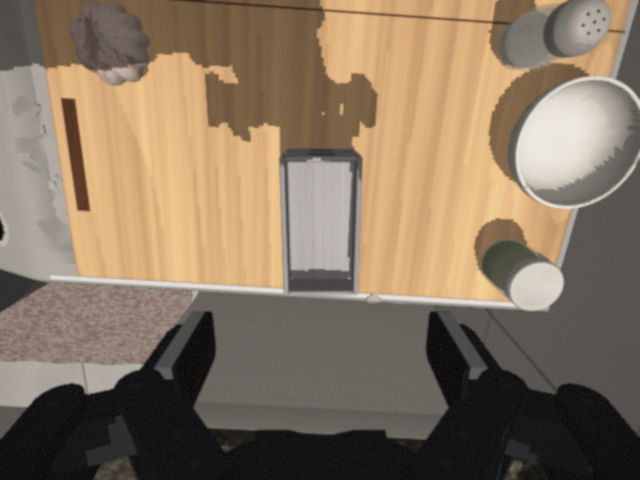

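The stack is flush on all visible sides. Now the lid: fit its pose from the first top and scene masks.

```bash
cat >> h.py <<'E'
from scipy.optimize import minimize
TH=0.60
def lidR(yaw): return R.from_euler('z',yaw).as_matrix()@R.from_euler('y',-TH).as_matrix()
def lidpts(p,up=1):
    x,y,yaw=p[:3]; Rl=lidR(yaw); o=np.array([x,y,76.7])
    plate=np.array([[i,j,k] for k in(0,6) for i in(-21,33) for j in(-58,58)],float)
    grip=np.array([[i,j,k] for k in(6,36) for i in(-18,18) for j in(-8,8)],float)
    return plate@Rl.T+o, grip@Rl.T+o
def fitlid(views,x0):
    def cost(q):
        p=(q[0],q[1],q[2]/100); t=0
        for d,m in views:
            a,b=lidpts(p); s=np.maximum(silh(d,a),silh(d,b)).astype(np.float32)
            t+=((cv2.GaussianBlur(s,(5,5),0)-cv2.GaussianBlur(m.astype(np.float32),(5,5),0))**2).sum()/m.sum()
        return t
    best=None
    for k in range(5):
        s=np.array([x0[0],x0[1],x0[2]*100+(k-2)*7])
        r=minimize(cost,s,method="Nelder-Mead",options=dict(initial_simplex=s+np.array([[0,0,0],[12,0,0],[0,12,0],[0,0,12]]),xatol=.05,fatol=1e-5))
        if best is None or r.fun<best.fun: best=r
    return best.x[0],best.x[1],best.x[2]/100,best.fun
def lidover(d,p,o,c=(0,255,0)):
    for q in lidpts(p):
        P=proj(d,q).round().astype(int)
        for a in ([0,1,3,2],[4,5,7,6]): cv2.polylines(o,[P[a]],True,c if a[0] else (255,0,0))
def graspR(yaw,s=-1):
    Rl=lidR(yaw); return np.c_[s*Rl[:,1], s*Rl[:,0], -Rl[:,2]]
E
python3 - <<'E'
from h import *
import pickle; D=pickle.load(open("D.pkl","rb"))
for v in(["top"],["scene"],["top","scene"]):
    f=fitlid([(D[n],D[n,"lid"]) for n in v],(535,386,.42)); print(v,np.round(f,3))
o=D["top"]["img"].copy(); lidover(D["top"],f,o); o2=D["scene"]["img"].copy(); lidover(D["scene"],f,o2)
cv2.imwrite("pics/q.png",np.hstack([cv2.resize(o[185:245,130:220],(400,267)),cv2.resize(o2[270:340,120:225],(400,267))])[:,:,::-1])
x,y,w,_=f; Rl=lidR(w); g=np.array([x,y,76.7])+Rl@[0,0,6]
print("lx",Rl[:,0],"lz",Rl[:,2],g)
delta(g+Rl[:,2]*120,graspR(w))
E
```

```text
['top'] [5.29928e+02 3.83748e+02 4.20000e-01 3.20000e-02]
['scene'] [5.28478e+02 3.84171e+02 4.58000e-01 5.20000e-02]
['top', 'scene'] [5.29246e+02 3.84247e+02 4.36000e-01 9.40000e-02]
lx [0.74795755 0.34891028 0.56464247] lz [-0.51170529 -0.23870236  0.82533561] [526.17542773 382.8149566   81.65201369]
t 10.03 pos [587.  116.5 224.9] rot [-3.141  0.005  0.064] q [-0.06  0.58 -0.29  1.66  0.2   0.94 -0.36] F [0.5 0.  1.2] w 85.4
shift [-2.665 -6.124  1.122] turn [30.29 20.84 66.4 ] rows>= 11.0
```

View pics/q.png

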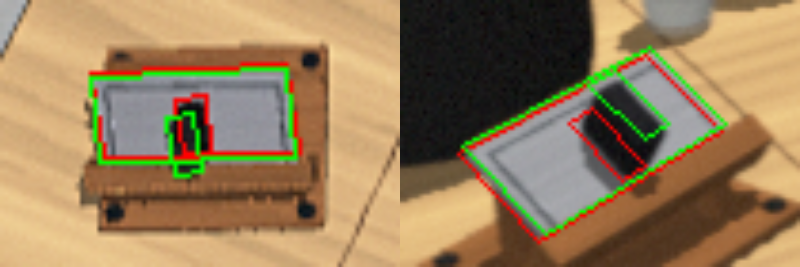

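```bash
python3 -m creep '-0.1 -0.3 -0.1 2.5 1.7 5.5 0; -0.35 -0.9 -0.2 5.2 3.6 11.5 0; -0.6 -1.6 -0.2 8 5.5 17.5 0; -0.95 -2.3 -0.2 10.8 7.4 23.5 0; -1.3 -3.1 -0.1 13.5 9.3 29.5 0; -1.65 -3.9 0 16.2 11.2 35.5 0.2; -2 -4.6 0.2 19 13 41.5 0.4; -2.3 -5.2 0.4 21.7 15 47.5 0.5; -2.5 -5.7 0.6 24.4 16.9 53.5 0.5; -2.6 -6 0.8 27.2 18.7 59.5 0.5'
python3 - <<'E'
from h import *
w=.436; Rl=lidR(w); g=np.array([529.2,384.2,76.7])+Rl@[0,0,6]
delta(g+Rl[:,2]*120,graspR(w))
E
```

```text
clock: 10.87
eef_pos: [481.8, 300.2, 203.9]
tool_rot: [-2.777, -0.094, -0.745]
force: [0.5, -1.5, -0.6]
width: 42.8
t 10.87 pos [481.8 300.2 203.9] rot [-2.777 -0.094 -0.745] q [-0.46  0.42 -0.21  2.13  0.45  0.24 -1.78] F [ 0.5 -1.5 -0.6] w 42.8
shift [-1.278 -0.491  0.682] turn [12.25  5.67 22.29] rows>= 4.0
```

Run:
```python
from h import *
w=.436; Rl=lidR(w); g=np.array([529.2,384.2,76.7])+Rl@[0,0,6]
delta(g+Rl[:,2]*80,graspR(w))
```

```text
t 10.87 pos [481.8 300.2 203.9] rot [-2.777 -0.094 -0.745] q [-0.46  0.42 -0.21  2.13  0.45  0.24 -1.78] F [ 0.5 -1.5 -0.6] w 42.8
shift [-1.141 -0.679  1.654] turn [12.25  5.67 22.29] rows>= 4.0
```

```bash
python3 -m creep '-0.3 -0.2 0.3 2.5 1.1 4.5 0.5; -0.6 -0.4 0.7 5 2.3 9 0.5; -0.9 -0.55 1.1 8 3.7 14.5 0.5; -1.1 -0.65 1.5 10.5 4.9 19 0.5; -1.141 -0.679 1.654 12.25 5.67 22.29 0.5; -1.141 -0.679 1.654 12.25 5.67 22.29 0.5; -1.141 -0.679 1.654 12.25 5.67 22.29 0.5'
python3 - <<'E'
from h import *
w=.436; Rl=lidR(w); g=np.array([529.2,384.2,76.7])+Rl@[0,0,6]
d=grab("wrist"); cv2.imwrite("pics/r.png",d["img"][:,:,::-1])
delta(g+Rl[:,2]*80,graspR(w))
E
```

```text
clock: 11.45
eef_pos: [501.7, 372.2, 178.0]
tool_rot: [-2.679, -0.045, -1.05]
force: [-0.4, 0.1, 0.2]
width: 42.8
t 11.50 pos [501.5 377.8 180.3] rot [-2.674 -0.043 -1.045] q [-0.68  0.52 -0.13  2.08  1.18  0.23 -2.94] F [1.3 3.9 1.1] w 42.8
shift [0.065 0.843 0.493] turn [7.47 0.48 5.7 ] rows>= 2.0
```

View pics/r.png

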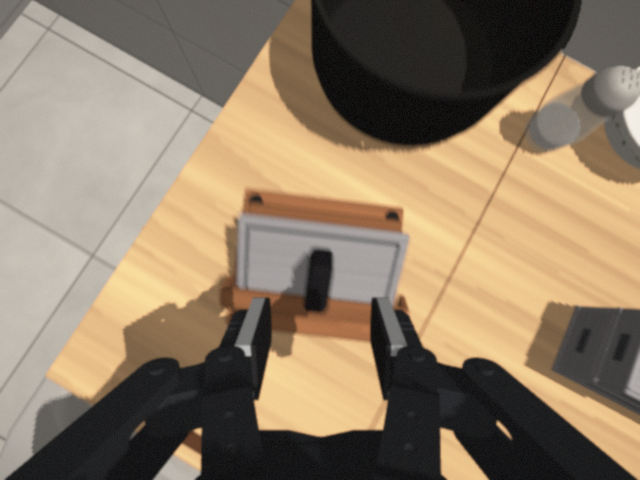

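```bash
cat > kin.py <<'E'
import numpy as np, itertools
from scipy.spatial.transform import Rotation as R
from scipy.optimize import least_squares
S=[([1.107,.628,.038,1.517,-.027,.996,-.02],[251.8,-599.2,231.3],[-3.142,0,-1.173]),
([.60985635,.55723708,-.14800117,1.96999515,.12929854,.62379624,-.06546612],[436.04,-274.21,149.34],[-3.1389,.0004,-.44427]),
([.62,.56,-.14,1.97,.13,.63,-.06],[433.5,-280.5,150.3],[3.141,-.001,-.452]),
([.63,.53,-.16,1.95,.13,.67,-.05],[434.8,-281.5,170.8],[3.141,-.005,-.439]),
([.16,.61,-.29,1.75,.22,.81,-.17],[585.5,-11.2,176.8],[-3.14,.005,.068]),
([-.1,.74,-.24,1.78,.26,.66,-.42],[586.8,118.6,96.3],[-3.141,-.003,.065]),
([-.06,.58,-.29,1.66,.2,.94,-.36],[587,116.5,224.9],[-3.141,.005,.064]),
([-.46,.42,-.21,2.13,.45,.24,-1.78],[481.8,300.2,203.9],[-2.777,-.094,-.745]),
([-.68,.52,-.13,2.08,1.18,.23,-2.94],[501.5,377.8,180.3],[-2.674,-.043,-1.045])]
Rz=lambda a:R.from_euler('z',a).as_matrix(); Ry=lambda a:R.from_euler('y',a).as_matrix()
def fk(q,sg,p):
    # p: h0,d1,a1,d2,a2,d3 ,a3
    T=Rz(sg[0]*q[0]); x=np.array([0,0,p[0]])
    T=T@Ry(q[1])@Rz(sg[1]*q[2]); x=x+T@[p[2],0,p[1]]
    T=T@Ry(q[3])@Rz(sg[2]*q[4]); x=x+T@[p[4],0,p[3]]
    T=T@Ry(q[5]); 
    T=T@Rz(sg[3]*q[6]); x=x+T@[0,0,p[5]] if False else x+(T@Rz(-sg[3]*q[6]))@[p[6],0,p[5]]
    return x,T@Rz(np.pi)
if __name__=="__main__":
    best=[]
    for sg in itertools.product((1,-1),repeat=4):
        e=0
        for q,x,r in S:
            e+=R.from_matrix(fk(q,sg,np.zeros(7))[1].T@R.from_euler('xyz',r).as_matrix()).magnitude()
        best.append((e/len(S),sg))
    best.sort(); print(best[:4])
    sg=best[0][1]
    f=lambda p:np.concatenate([(fk(q,sg,p)[0]-x) for q,x,r in S])
    r=least_squares(f,[300,400,50,400,-50,250,50]); print(np.round(r.x,1),np.abs(r.fun).max())
    print([round(R.from_matrix(fk(q,sg,r.x)[1].T@R.from_euler('xyz',rr).as_matrix()).magnitude(),3) for q,x,rr in S])
E
python3 kin.py
```

```text
[(0.0068973786312818575, (-1, -1, -1, -1)), (0.3665845046334861, (-1, 1, -1, -1)), (0.6019447557656067, (-1, -1, -1, 1)), (0.6068757296139339, (-1, -1, 1, -1))]
[187.1 676.6 -23.2 356.1 -12.2 338.   38.2] 27.426909980842424
[0.001, 0.0, 0.012, 0.004, 0.011, 0.011, 0.007, 0.006, 0.01]
```

```bash
cat > kin2.py <<'E'
from kin import *
sg=(-1,-1,-1,-1)
def fk(q,p):
    T=Rz(-q[0]); x=np.array([0,0,p[0]])+T@[0,p[6],0]
    T=T@Ry(q[1])@Rz(-q[2]); x=x+T@[p[2],p[7],p[1]]
    T=T@Ry(q[3])@Rz(-q[4]); x=x+T@[p[4],p[8],p[3]]
    T=T@Ry(q[5]); x=x+T@[0,p[9],p[5]]
    return x,T@Rz(-q[6]+np.pi)
def fitp():
    f=lambda p:np.concatenate([(fk(q,p)[0]-x) for q,x,r in S]+[.1*(p-p0)])
    p0=np.array([285,421,0,314,0,330,0,12,0,0.])
    return least_squares(f,p0,loss='soft_l1',f_scale=5)
if __name__=="__main__":
    r=fitp(); print(np.round(r.x,1)); print(np.round(r.fun[:27].reshape(-1,3),1))
E
python3 kin2.py
```

```text
[321.1 563.3   3.8 374.1  -2.5 343.4 -15.8 -15.5   1.8   1.8]
[[ 1.2 -0.3 -0.6]
 [ 1.6 -0.9  1.1]
 [-3.3 -1.6 -1.5]
 [ 0.5 -0.  -1.5]
 [ 1.3 -0.5  3.1]
 [-2.7  1.9 -3.1]
 [ 0.3 -2.2 -1.9]
 [-0.7  1.1  3.1]
 [-1.9 -0.4  1.3]]
```

```bash
cat > ik.py <<'E'
from kin2 import *
from h import lidR,graspR
P=fitp().x
lo=np.array([-3.06,-.37,-1.25,.18,-1.1,.23,-2.94])+.02; hi=np.array([3.06,2.12,1.32,2.47,4.24,1.98,2.94])-.02
def ik(x,Rm,seeds,reg=None,w=0.0):
    out=[]
    for s in seeds:
        def f(q):
            a,T=fk(q,P); return np.r_[(a-x)/10,R.from_matrix(T.T@Rm).as_rotvec()*10, w*(q-s)]
        r=least_squares(f,np.clip(s,lo+.001,hi-.001),bounds=(lo,hi)); e=np.linalg.norm(f(r.x)[:6]); out.append((e,r.x))
    return out
if __name__=="__main__":
    rng=np.random.default_rng(0)
    w=.436; Rl=lidR(w); g=np.array([529.2,384.2,76.7])+Rl@[0,0,6]
    for s in(-1,1):
      for h in(6,80):
        o=ik(g+Rl[:,2]*h,graspR(w,s),rng.uniform(lo,hi,(40,7)))
        ok=[q for e,q in o if e<.05]; print(s,h,len(ok),"min err",min(e for e,q in o))
        for q in sorted(ok,key=lambda q:np.abs(q[6]))[:3]+ok[-2:]: print("   ",np.round(q,2))
E
python3 ik.py
```

```text
-1 6 13 min err 1.1700846130621202e-14
    [-1.43  1.16  1.2   2.23  4.12  0.89 -0.03]
    [-1.44  1.18  1.22  2.23  4.13  0.91 -0.04]
    [-1.31  0.95  0.87  2.22  3.92  0.6   0.28]
    [-0.55  0.76 -0.35  2.18  2.28  0.54  2.19]
    [-0.18  0.95 -0.96  2.16  2.02  0.95  2.62]
-1 80 19 min err 1.1876820835607807e-14
    [-1.45  0.88  1.08  2.31  4.14  0.64  0.1 ]
    [-1.42  0.84  1.    2.3   4.08  0.57  0.17]
    [-1.38  0.78  0.91  2.3   3.99  0.5   0.27]
    [-0.76  0.58 -0.08  2.26  2.37  0.37  2.  ]
    [-0.39  0.65 -0.63  2.25  2.    0.63  2.44]
1 6 21 min err 1.1753627495369619e-14
    [-0.08  1.09 -1.2   2.16  1.99  1.16 -0.39]
    [-0.13  1.02 -1.08  2.16  2.    1.05 -0.46]
    [-0.19  0.95 -0.95  2.16  2.02  0.94 -0.53]
    [-0.71  0.74 -0.11  2.19  2.5   0.44 -1.23]
    [-0.76  0.74 -0.04  2.19  2.57  0.41 -1.32]
1 80 25 min err 6.437836503385159e-15
    [-0.11  0.86 -1.14  2.24  1.87  1.01 -0.46]
    [-0.14  0.83 -1.07  2.24  1.88  0.95 -0.49]
    [-0.15  0.81 -1.05  2.24  1.89  0.93 -0.5 ]
    [-0.68  0.58 -0.19  2.26  2.26  0.41 -1.02]
    [-0.15  0.81 -1.05  2.24  1.89  0.93 -0.5 ]
```

```bash
cat > sim.py <<'E'
from ik import *
from h import ctrl,rpy
def dstep(q,x,Rm,n=3):
    for _ in range(n):
        a,T=fk(q,P); e=np.r_[x-a,300*R.from_matrix(Rm@T.T).as_rotvec()]
        J=np.zeros((6,7))
        for i in range(7):
            d=np.zeros(7);d[i]=1e-4; b,U=fk(q+d,P); J[:,i]=np.r_[(b-a),300*R.from_matrix(U@T.T).as_rotvec()]/1e-4
        dq=J.T@np.linalg.solve(J@J.T+400*np.eye(6),e); dq=np.clip(dq,-.15,.15); q=np.clip(q+dq,lo-.02,hi+.02)
    return q
def follow(q,poses,show=True):
    # poses: list of (x,R); interpolate
    for x,Rm in poses:
        a,T=fk(q,P); rv=R.from_matrix(T.T@Rm).as_rotvec(); n=int(max(np.linalg.norm(rv)/.1,np.linalg.norm(x-a)/25,1))
        for k in range(1,n+1): q=dstep(q,a+(x-a)*k/n,T@R.from_rotvec(rv*k/n).as_matrix())
        b,U=fk(q,P); print("q",np.round(q,2),"err mm %.1f deg %.1f"%(np.linalg.norm(b-x),np.degrees(R.from_matrix(U.T@Rm).magnitude())))
    return q
w=.436; Rl=lidR(w); g=np.array([529.2,384.2,76.7])+Rl@[0,0,6]
Rf=lambda s:R.from_euler('xyz',[np.pi,0,.064+s*np.pi/2]).as_matrix()
if __name__=="__main__":
    q=ctrl.read_state()["qpos"]; a,T=fk(q,P); print(a)
    Rt=lambda d:T@R.from_euler('z',d,degrees=True).as_matrix()
    for s,mid in((1,[(a,Rt(-60)),(a,Rt(-120)),(a,Rt(-170))]),):
      for hs in(80,50):
        print(s,hs); q1=follow(q,mid+[(g+Rl[:,2]*hs,graspR(w,s)),(g+Rl[:,2]*6,graspR(w,s)),(g+Rl[:,2]*6+Rl[:,0]*50,graspR(w,s)),(g+np.array([0,0,150]),graspR(w,s)),(np.array([587,117,230]),Rf(s))])
    # alternative: back to vertical, yaw, then tilt
    print("alt"); 
    for s in(1,-1):
        q1=follow(q,[(np.array([480,300,230]),Rt(-80)),(np.array([480,330,230]),R.from_euler('xyz',[np.pi,0,.436+.8]).as_matrix()),(np.array([480,350,200]),R.from_euler('xyz',[np.pi,0,.436+s*1.57]).as_matrix()),(g+Rl[:,2]*80,graspR(w,s)),(g+Rl[:,2]*6,graspR(w,s)),(g+Rl[:,2]*6+Rl[:,0]*50,graspR(w,s)),(g+np.array([0,0,150]),graspR(w,s)),(np.array([587,117,230]),Rf(s))])
E
python3 sim.py
```

```text
[497.92133037 375.24308713 178.60107604]
1 80
q [-0.54  0.54 -0.34  2.08  1.31  0.34 -1.99] err mm 0.0 deg 0.0
q [-0.44  0.56 -0.48  2.07  1.36  0.42 -0.98] err mm 0.0 deg 0.0
q [-0.39  0.58 -0.57  2.07  1.38  0.47 -0.13] err mm 0.0 deg 0.0
q [-0.47  0.61 -0.5   2.24  1.83  0.51 -0.58] err mm 25.6 deg 5.4
q [-0.41  0.8  -0.56  2.17  2.15  0.66 -0.78] err mm 0.0 deg 0.0
q [-0.44  0.75 -0.47  2.06  2.01  0.52 -0.61] err mm 0.0 deg 0.0
q [-0.51  0.48 -0.37  2.07  1.49  0.37 -0.16] err mm 0.1 deg 0.0
q [ 0.19  0.65 -0.73  1.65  0.49  1.04  0.94] err mm 0.0 deg 0.0
1 50
q [-0.54  0.54 -0.34  2.08  1.31  0.34 -1.99] err mm 0.0 deg 0.0
q [-0.44  0.56 -0.48  2.07  1.36  0.42 -0.98] err mm 0.0 deg 0.0
q [-0.39  0.58 -0.57  2.07  1.38  0.47 -0.13] err mm 0.0 deg 0.0
q [-0.4   0.71 -0.6   2.22  2.07  0.64 -0.74] err mm 0.0 deg 0.0
q [-0.39  0.81 -0.59  2.17  2.14  0.68 -0.76] err mm 0.0 deg 0.0
q [-0.41  0.75 -0.51  2.06  1.99  0.54 -0.58] err mm 0.0 deg 0.0
q [-0.46  0.49 -0.44  2.07  1.5   0.4  -0.16] err mm 0.0 deg 0.0
q [ 0.21  0.66 -0.76  1.64  0.51  1.05  0.93] err mm 0.0 deg 0.0
alt
q [-
[... 344 characters left out ...]
.05  1.9   0.84 -0.37] err mm 0.0 deg 0.0
q [-0.11  0.65 -1.02  2.06  1.58  0.76 -0.15] err mm 0.0 deg 0.0
q [ 0.36  0.79 -1.11  1.64  0.75  1.2   0.71] err mm 0.0 deg 0.0
q [-0.26  0.41 -0.55  2.17  1.16  0.37 -1.42] err mm 0.0 deg 0.0
q [-0.04  0.75 -1.08  1.68  0.72  1.16 -0.08] err mm 0.0 deg 0.0
q [-0.41  0.61 -0.42  1.7   0.31  0.89 -2.1 ] err mm 0.0 deg 0.0
q [-1.24  0.58  0.63  2.21  1.41  0.23 -2.94] err mm 138.8 deg 33.5
q [-0.04  1.18 -1.25  2.16  1.98  1.29 -2.94] err mm 45.8 deg 30.5
q [ 0.    1.17 -1.25  2.03  1.88  1.25 -2.94] err mm 81.8 deg 21.8
q [ 0.01  0.8  -1.25  2.05  1.6   1.   -2.94] err mm 26.7 deg 17.2
q [ 0.4   0.85 -1.23  1.63  0.83  1.27 -2.5 ] err mm 0.0 deg 0.0
```

```bash
python3 -m creep '0 0 -0.1 0 0 -7 0.5; 0 0 -0.1 0 0 -14 0.5; 0 0 -0.1 0 0 -21 0.5; 0 0 -0.1 0 0 -28 0.5; 0 0 -0.1 0 0 -35 0.5; 0 0 -0.1 0 0 -42 0.5; 0 0 -0.1 0 0 -49 0.5; 0 0 -0.1 0 0 -56 0.5; 0 0 -0.1 0 0 -63 0.5; 0 0 -0.1 0 0 -70 0.5' && python3 -m creep '0 0 0 0 0 -7 0.5; 0 0 0 0 0 -14 0.5; 0 0 0 0 0 -21 0.5; 0 0 0 0 0 -28 0.5; 0 0 0 0 0 -35 0.5; 0 0 0 0 0 -42 0.5; 0 0 0 0 0 -49 0.5; 0 0 0 0 0 -56 0.5; 0 0 0 0 0 -63 0.5; 0 0 0 0 0 -70 0.5'
python3 - <<'E'
from sim import *
from h import delta
delta(g+Rl[:,2]*60,graspR(w,1))
follow(ctrl.read_state()["qpos"],[(g+Rl[:,2]*60,graspR(w,1)),(g+Rl[:,2]*6,graspR(w,1))])
E
```

```text
clock: 12.33
eef_pos: [500.7, 370.6, 183.7]
tool_rot: [-3.019, -0.452, 0.156]
force: [-0.4, 0.1, 0.2]
width: 42.6
clock: 13.17
eef_pos: [500.7, 370.6, 183.7]
tool_rot: [2.746, -0.256, 1.457]
force: [0.7, 0.0, -0.3]
width: 42.8
t 13.17 pos [500.7 370.6 183.7] rot [ 2.746 -0.256  1.457] q [-0.39  0.56 -0.55  2.08  1.37  0.45 -0.63] F [ 0.7  0.  -0.3] w 42.8
shift [-0.399 -0.597  1.11 ] turn [ -7.36   2.4  -34.34] rows>= 5.0
q [-0.44  0.68 -0.54  2.23  2.08  0.6  -0.77] err mm 0.0 deg 0.0
q [-0.43  0.79 -0.53  2.17  2.16  0.64 -0.8 ] err mm 0.0 deg 0.0
```

Works as modelled. Going to the pre-grasp, about 60 mm out along the lid's normal.

```bash
python3 -m creep '-0.05 -0.08 0.1 -1.2 0.4 -5.7 0.5; -0.12 -0.18 0.3 -2.4 0.8 -11.4 0.5; -0.2 -0.3 0.5 -3.6 1.2 -17 0.5; -0.28 -0.42 0.75 -4.9 1.6 -23 0.5; -0.34 -0.52 0.95 -6 2 -29 0.5; -0.38 -0.58 1.08 -7 2.3 -33 0.5; -0.4 -0.6 1.11 -7.36 2.4 -34.3 0.5; -0.4 -0.6 1.11 -7.36 2.4 -34.3 0.5; -0.4 -0.6 1.11 -7.36 2.4 -34.3 0.5'
python3 - <<'E'
from h import *
w=.436; Rl=lidR(w); g=np.array([529.2,384.2,76.7])+Rl@[0,0,6]
ctrl.get_image("wrist")
d=grab("wrist"); o=d["img"].copy()
r=ctrl.cut_out("wrist","lid"); print([(q["score"],q["rect"]) for q in r])
lidover(d,(529.2,384.2,.436),o)
cv2.imwrite("pics/s.png",o[:,:,::-1])
delta(g+Rl[:,2]*60,graspR(w,1))
E
```

```text
clock: 13.92
eef_pos: [496.1, 369.2, 132.1]
tool_rot: [2.54, -0.004, 1.999]
force: [1.0, 0.8, 1.0]
width: 42.7
[(0.89, [219.1, 221.1, 418.8, 306.1])]
t 14.07 pos [496.7 369.8 133.3] rot [ 2.538 -0.004  2.   ] q [-0.43  0.67 -0.53  2.25  2.11  0.6  -0.8 ] F [0.3 0.1 0.3] w 42.7
shift [-0.017 -0.064  0.019] turn [ 0.23  0.05 -0.47] rows>= 1.0
```

View pics/s.png

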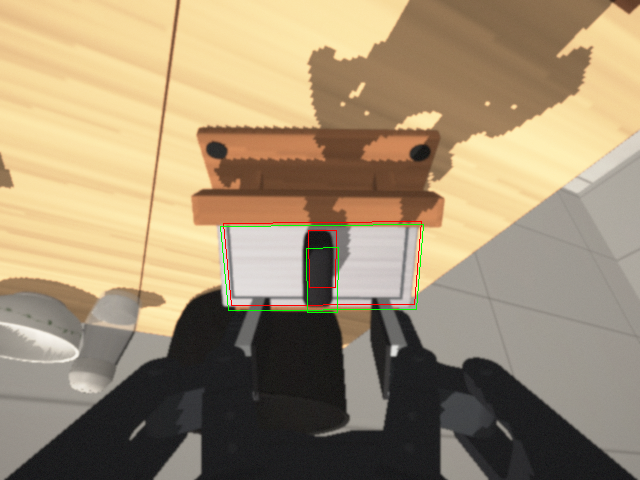

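Run:
```python
from h import *
d=grab("wrist"); r=ctrl.cut_out("wrist","lid"); 
f=fitlid([(d,r[0]["pixels"])],(529.2,384.2,.436)); print(np.round(f,3))
o=d["img"].copy(); lidover(d,f,o); cv2.imwrite("pics/t.png",cv2.resize(o[180:330,200:440,::-1],None,fx=3.2,fy=3.2))
x,y,w,_=f; Rl=lidR(w); g=np.array([x,y,76.7])+Rl@[0,0,6]; print(g)
delta(g+Rl[:,2]*30,graspR(w,1))
delta(g+Rl[:,2]*5,graspR(w,1))
```

```text
[5.33564e+02 3.82914e+02 4.23000e-01 8.10000e-02]
[530.47444735 381.52520709  81.65201369]
t 14.17 pos [496.6 369.7 133.3] rot [ 2.538 -0.004  2.   ] q [-0.43  0.67 -0.53  2.25  2.11  0.6  -0.8 ] F [-0.8  0.7  0.4] w 42.8
shift [-0.084  0.004  0.818] turn [ 0.23 -0.39  0.2 ] rows>= 1.0
t 14.17 pos [496.6 369.7 133.3] rot [ 2.538 -0.004  2.   ] q [-0.43  0.67 -0.53  2.25  2.11  0.6  -0.8 ] F [-0.8  0.7  0.4] w 42.8
shift [-0.088  0.002  1.443] turn [ 0.23 -0.39  0.2 ] rows>= 2.0
```

View pics/t.png

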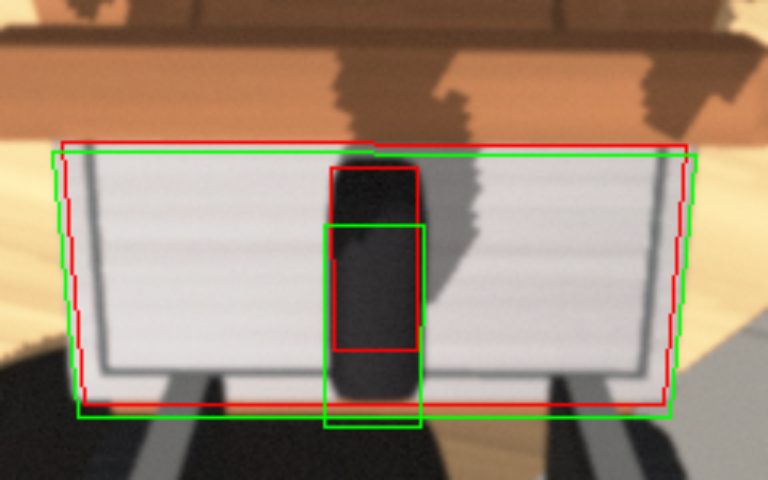

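Run:
```python
from h import *
f=(533.564,382.914,.423)
d=grab("wrist"); s=ctrl.read_state(); Rc=rpy(s["tool_rot"]); Rl=lidR(f[2]); o=np.array([f[0],f[1],76.7])
for k in(6,36):
    p=o+Rl@[0,0,k]; print(k,Rc.T@(p-s["eef_pos"]),proj(d,p))
print(proj(d,s["eef_pos"]))
print(np.round(Rc.T@graspR(f[2],1),3))
```

```text
6 [-3.57034723  0.17275645 62.73404888] [[316.65711247 261.29871328]]
36 [-3.37315812  0.29078522 32.73492913] [[316.40406419 282.81272515]]
[[323.28084466 314.11737843]]
[[ 1.    -0.003 -0.007]
 [ 0.003  1.    -0.004]
 [ 0.007  0.004  1.   ]]
```

```bash
python3 -m creep '-0.04 -0.05 0.15 0.2 -0.2 0 0.5; -0.04 -0.06 0.35 0.2 -0.2 0 0.5; -0.04 -0.06 0.6 0.2 -0.2 0 0.5; -0.04 -0.06 0.8 0.2 -0.2 0 0.5; -0.04 -0.06 0.9 0.2 -0.2 0 0.5; -0.04 -0.06 0.9 0.2 -0.2 0 0.5; -0.04 -0.06 0.9 0.2 -0.2 0 0.5'
python3 - <<'E'
from h import *
d=grab("wrist"); cv2.imwrite("pics/u.png",d["img"][:,:,::-1])
Rl=lidR(.43); g=np.array([531.5,382.9,76.7])+Rl@[0,0,6]
delta(g,graspR(.43,1))
d=grab("scene"); cv2.imwrite("pics/u2.png",cv2.resize(d["img"][190:370,90:310,::-1],None,fx=3.3,fy=3.3))
E
```

```text
clock: 14.8
eef_pos: [513.5, 375.7, 100.9]
tool_rot: [2.543, -0.0, 1.999]
force: [-0.3, 0.5, -0.3]
width: 42.6
t 14.85 pos [513.4 375.8 101.3] rot [ 2.543 -0.     1.999] q [-0.43  0.76 -0.53  2.21  2.16  0.64 -0.82] F [-0.1  0.7  0.7] w 42.4
shift [-0.027  0.053  0.631] turn [-0.06  0.04 -0.1 ] rows>= 1.0
```

View pics/u.png

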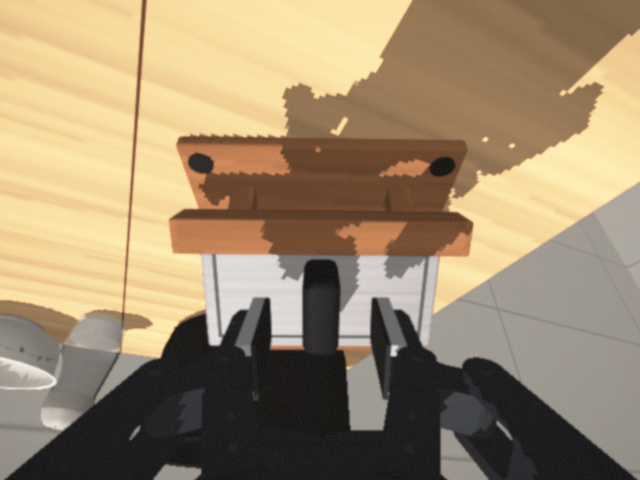

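View pics/u2.png

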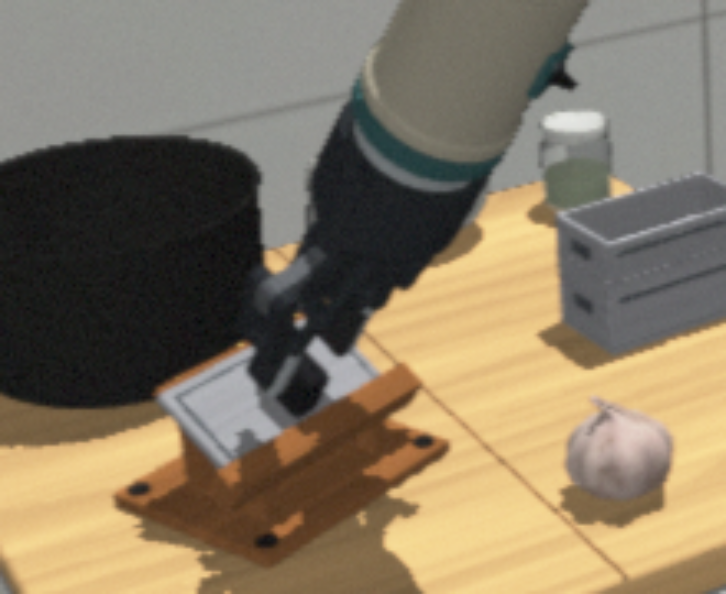

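```bash
python3 -m creep '0 0 0.1 0 0 0 0.5; 0 0 0.25 0 0 0 0.5; 0 0 0.38 0 0 0 0.5; 0 0 0.47 0 0 0 0.5; 0 0 0.5 0 0 0 0.5; 0 0 0.5 0 0 0 0.5; 0 0 0.5 0 0 0 0.5'
python3 - <<'E'
from h import *
d=grab("wrist"); cv2.imwrite("pics/v.png",d["img"][:,:,::-1])
Rl=lidR(.43); g=np.array([531.5,382.9,76.7])+Rl@[0,0,6]
delta(g,graspR(.43,1))
E
```

```text
clock: 15.48
eef_pos: [523.8, 380.5, 84.9]
tool_rot: [2.542, -0.0, 1.999]
force: [-0.5, -0.0, 0.3]
width: 42.9
t 15.53 pos [523.8 380.6  85.1] rot [ 2.542 -0.     1.999] q [-0.42  0.8  -0.53  2.19  2.19  0.65 -0.83] F [ 0.9  1.2 -0. ] w 42.2
shift [-0.027  0.047  0.135] turn [-0.03  0.04 -0.1 ] rows>= 1.0
```

View pics/v.png

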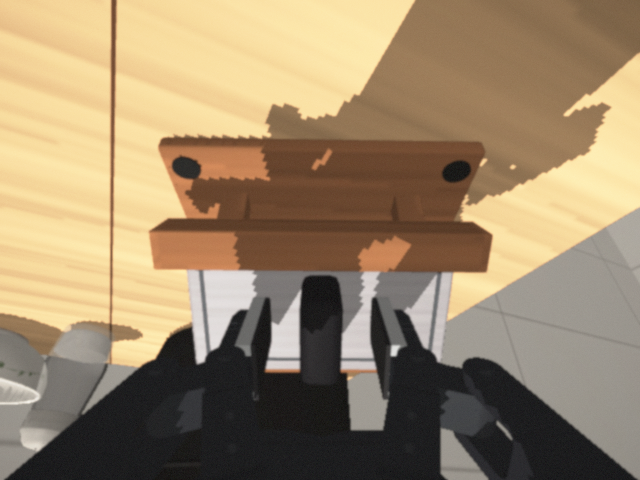

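```bash
python3 -m creep '0 0 0 0 0 0 0.7; 0 0 0 0 0 0 1; 0 0 0 0 0 0 1; 0 0 0 0 0 0 1; 0 0 0 0 0 0 1; 0 0 0 0 0 0 1; 0 0 0 0 0 0 1'
python3 - <<'E'
from h import *
d=grab("wrist"); cv2.imwrite("pics/w.png",d["img"][:,:,::-1])
Rl=lidR(.43)
s=ctrl.read_state()
delta(s["eef_pos"]+40*Rl[:,0],graspR(.43,1))
E
```

```text
clock: 16.12
eef_pos: [523.8, 380.6, 85.6]
tool_rot: [2.542, -0.0, 1.998]
force: [-3.6, -2.3, 4.7]
width: 14.7
t 16.17 pos [523.8 380.6  85.5] rot [ 2.542e+00 -1.000e-03  1.998e+00] q [-0.42  0.8  -0.53  2.19  2.19  0.65 -0.83] F [-2.8 -0.5  5.2] w 15.0
shift [0.002 1.    0.   ] turn [ 0.    0.05 -0.13] rows>= 1.0
```

View pics/w.png

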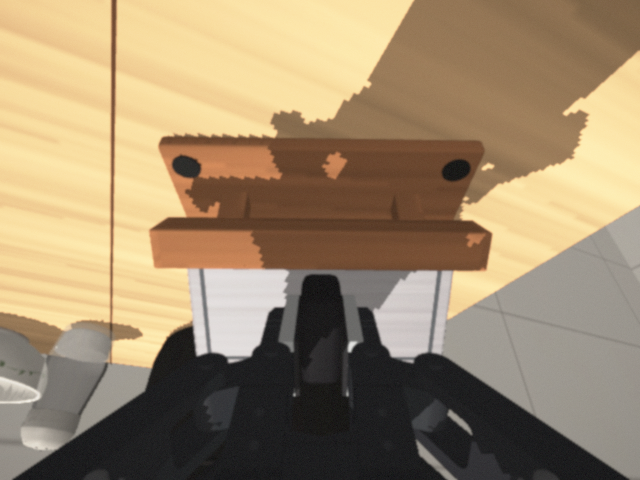

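```bash
python3 -m creep '0 0.05 -0.015 0 0 0 1; 0 0.15 -0.02 0 0 0 1; 0 0.3 -0.02 0 0 0 1; 0 0.5 -0.02 0 0 0 1; 0 0.7 -0.02 0 0 0 1; 0 0.85 -0.03 0 0 0 1; 0 0.95 -0.04 0 0 0 1; 0 1 -0.05 0 0 0 1; 0 1 -0.05 0 0 0 1'
python3 - <<'E'
from h import *
d=grab("wrist"); cv2.imwrite("pics/x.png",d["img"][:,:,::-1])
d=grab("scene"); cv2.imwrite("pics/x2.png",cv2.resize(d["img"][190:370,90:310,::-1],None,fx=3.3,fy=3.3))
E
```

```text
clock: 16.92
eef_pos: [553.5, 394.0, 109.9]
tool_rot: [2.541, -0.0, 1.999]
force: [-0.2, 0.7, -1.8]
width: 14.7
```

View pics/x.png

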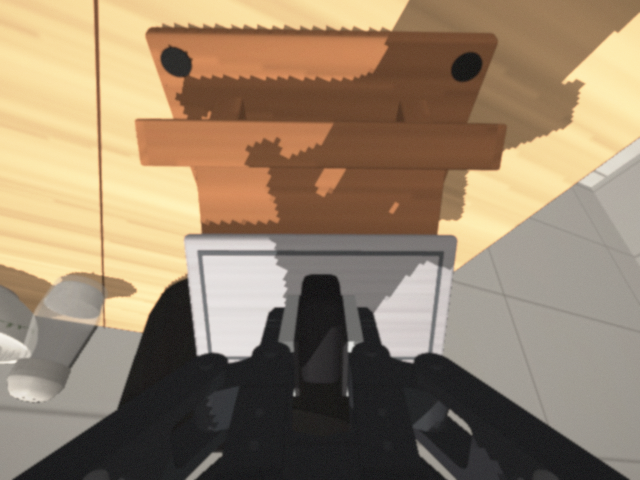

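View pics/x2.png

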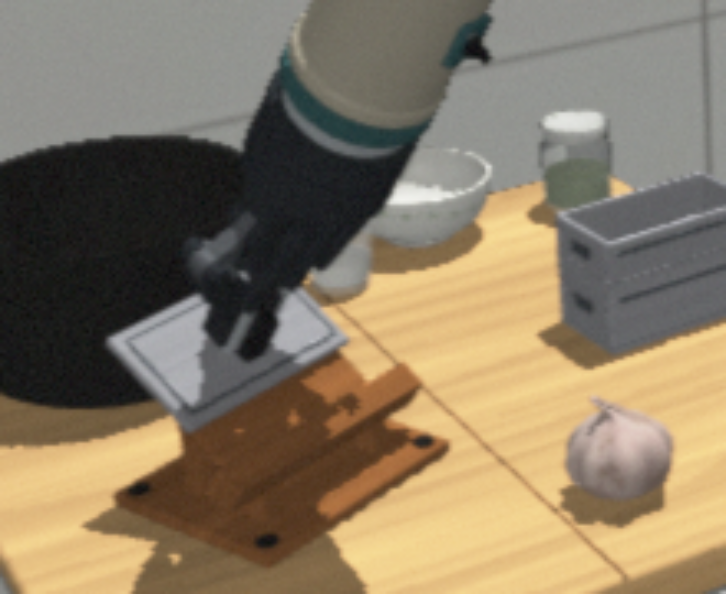

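Run:
```python
from sim import *
from h import delta
s=ctrl.read_state(); q=s["qpos"]; a,T=fk(q,P); print(a-s["eef_pos"])
p1=s["eef_pos"]+np.array([-30,-20,110])
q1=follow(q,[(p1,T),(np.array([587,117,230]),Rf(1))])
delta(p1,T)
```

```text
[-1.70141019 -7.35342291 -2.9522868 ]
q [-0.54  0.48 -0.32  2.11  1.61  0.34 -0.29] err mm 0.1 deg 0.0
q [ 0.18  0.65 -0.71  1.65  0.48  1.03  0.95] err mm 0.0 deg 0.0
t 17.02 pos [552.6 393.7 109.1] rot [ 2.543 -0.     1.999] q [-0.44  0.75 -0.47  2.1   2.08  0.53 -0.7 ] F [-0.8 -0.2 -1.6] w 14.8
shift [-0.143  0.816 -2.773] turn [-0.  0.  0.] rows>= 3.0
```

```bash
python3 -m creep '0 0 -0.15 0 0 0 1; -0.02 0.1 -0.5 0 0 0 1; -0.05 0.25 -0.95 0 0 0 1; -0.08 0.42 -1.5 0 0 0 1; -0.1 0.58 -2 0 0 0 1; -0.12 0.7 -2.4 0 0 0 1; -0.14 0.78 -2.65 0 0 0 1; -0.14 0.81 -2.77 0 0 0 1'
python3 - <<'E'
from h import *
delta([587,117,240],[np.pi,0,.064+np.pi/2])
E
```

```text
clock: 17.68
eef_pos: [522.2, 373.9, 221.2]
tool_rot: [2.54, -0.0, 1.999]
force: [-0.7, -0.8, -1.1]
width: 14.5
t 17.68 pos [522.2 373.9 221.2] rot [ 2.54  -0.     1.999] q [-0.53  0.48 -0.34  2.13  1.65  0.35 -0.33] F [-0.7 -0.8 -1.1] w 14.5
shift [-6.514 -0.719 -1.066] turn [34.09 -6.31 20.25] rows>= 7.0
```

```bash
python3 -m creep '-0.15 0 -0.1 1 -0.2 0.5 1; -0.6 -0.05 -0.25 4 -0.7 2.4 1; -1.3 -0.1 -0.4 8 -1.5 4.8 1; -2.1 -0.2 -0.6 12 -2.2 7.1 1; -3 -0.3 -0.75 16.5 -3 9.8 1; -3.9 -0.4 -0.9 21 -3.9 12.5 1; -4.8 -0.5 -1 25.5 -4.7 15.1 1; -5.6 -0.6 -1.06 29.5 -5.5 17.5 1; -6.2 -0.68 -1.06 32.5 -6 19.3 1; -6.5 -0.72 -1.06 34.1 -6.3 20.25 1'; python3 -m creep '0 0 0 0 0 0 1; 0 0 0 0 0 0 1; 0 0 0 0 0 0 1'
python3 - <<'E'
from h import *
d=grab("wrist"); cv2.imwrite("pics/y.png",d["img"][:,:,::-1])
d=grab("scene"); cv2.imwrite("pics/y2.png",cv2.resize(d["img"][150:330,200:400,::-1],None,fx=3.3,fy=3.3))
delta([587,117,225],[np.pi,0,.064+np.pi/2])
E
```

```text
clock: 18.52
eef_pos: [590.3, 108.5, 237.1]
tool_rot: [-3.137, 0.005, 1.623]
force: [0.9, -1.1, -2.1]
width: 14.9
clock: 18.77
eef_pos: [586.1, 118.6, 237.7]
tool_rot: [-3.138, 0.0, 1.636]
force: [-0.0, 0.9, -2.0]
width: 15.0
t 18.87 pos [586.1 119.3 238.1] rot [-3.139  0.     1.638] q [ 0.16  0.62 -0.67  1.65  0.44  1.03  0.99] F [ 0.2  0.9 -1.9] w 15.1
shift [-0.058  0.021  0.327] turn [-0.14  0.02  0.17] rows>= 1.0
```

View pics/y.png

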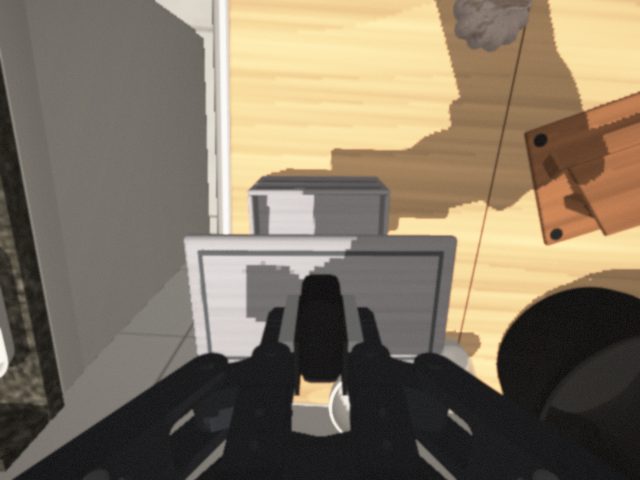

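View pics/y2.png

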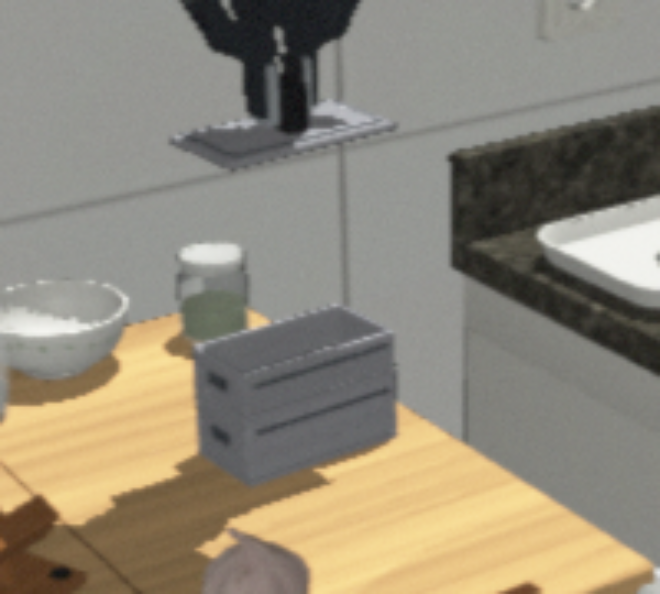

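Run:
```python
from h import *
d=grab("wrist"); cv2.imwrite("pics/z.png",cv2.resize(d["img"][165:265,170:470,::-1],None,fx=2.66,fy=2.66,interpolation=cv2.INTER_CUBIC))
a=[];b=[]
for k in range(6):
    ctrl.get_image("wrist"); s=ctrl.read_state(); a.append(s["eef_pos"]); b.append(s["tool_rot"]%(2*np.pi))
print(np.mean(a,0),np.std(a,0),np.mean(b,0)); print(s["clock"])
```

```text
[586.78737661 118.31100984 238.01842541] [0.24559772 0.40077601 0.08657141] [3.14361389e+00 9.46969275e-04 1.63601964e+00]
19.2167
```

View pics/z.png

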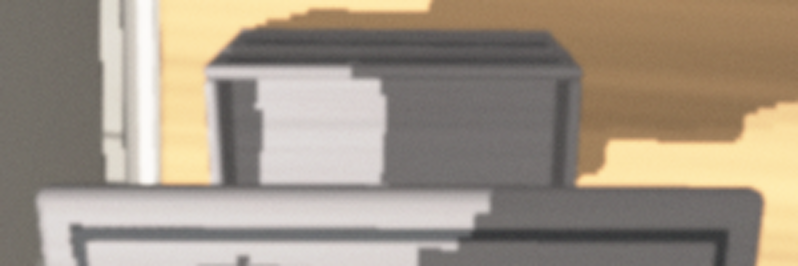

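```bash
python3 -m creep '-0.01 0.01 0.05 0 0 0 1; -0.03 0.03 0.2 0 0 0 1; -0.045 0.04 0.4 -0.1 0 0 1; -0.045 0.04 0.55 -0.1 0 0 1; -0.045 0.04 0.61 -0.1 0 0 1; -0.045 0.04 0.62 -0.1 0 0 1; -0.045 0.04 0.62 -0.1 0 0 1; -0.045 0.04 0.62 -0.1 0 0 1'
python3 - <<'E'
from h import *
d=grab("wrist"); cv2.imwrite("pics/A.png",cv2.resize(d["img"][155:265,170:470,::-1],None,fx=2.66,fy=2.66,interpolation=cv2.INTER_CUBIC))
D=grab("scene"); cv2.imwrite("pics/A2.png",cv2.resize(D["img"][170:310,230:350,::-1],None,fx=4.2,fy=4.2,interpolation=cv2.INTER_CUBIC))
T=grab("top"); cv2.imwrite("pics/A3.png",cv2.resize(T["img"][180:280,220:340,::-1],None,fx=5,fy=5,interpolation=cv2.INTER_CUBIC))
import pickle; pickle.dump((d,D,T),open("E.pkl","wb"))
a=[];b=[]
for k in range(4):
    ctrl.get_image("wrist"); s=ctrl.read_state(); a.append(s["eef_pos"]); b.append(s["tool_rot"]%(2*np.pi))
print(np.mean(a,0),np.std(a,0),np.mean(b,0)); print(s["clock"])
E
```

```text
clock: 19.88
eef_pos: [589.0, 115.9, 213.1]
tool_rot: [-3.141, 0.001, 1.634]
force: [0.4, 0.3, -0.2]
width: 15.0
[589.00016296 115.78902276 213.186171  ] [0.03518384 0.04112436 0.05133214] [3.14171392e+00 8.04148484e-04 1.63426564e+00]
20.2333
```

View pics/A.png

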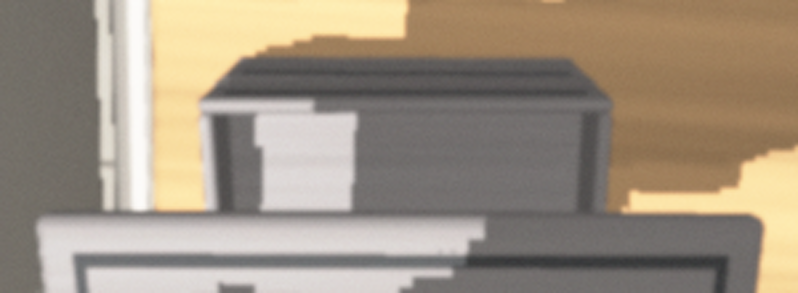

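View pics/A2.png

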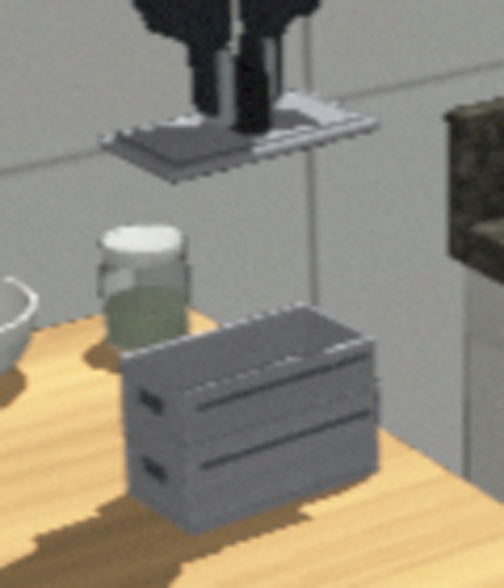

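View pics/A3.png

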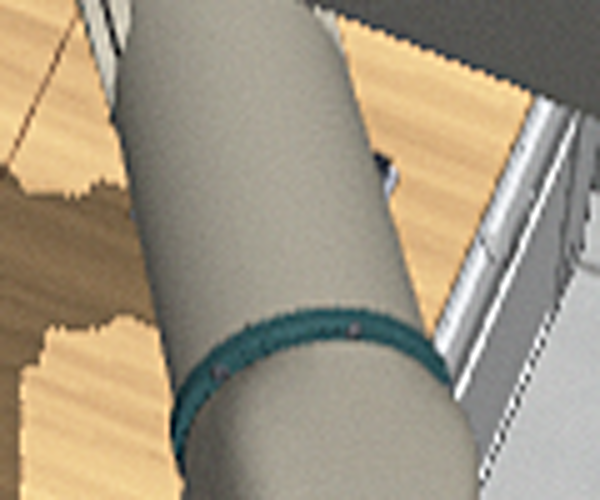

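Run:
```python
from h import *
from scipy.optimize import minimize
d=grab("scene")
for t in["lid","deep_tier","shallow_tier"]:
    for q in ctrl.cut_out("scene",t)[:3]: print(t,q["score"],q["rect"],q["pixels"].sum())
import pickle
m={}
for t in["lid","deep_tier","shallow_tier"]:
    r=ctrl.cut_out("scene",t); m[t]=[q["pixels"] for q in r]
pickle.dump((d,m),open("F.pkl","wb"))
o=d["img"].copy()
def draw(B,c):
    P=(proj(d,B)-[230,170]+.5)*5; P=P.round().astype(int)
    for a in([0,1,2,3],[4,5,6,7]): cv2.polylines(O,[P[a]],True,c)
    for i in range(4): cv2.line(O,P[i].tolist(),P[i+4].tolist(),c)
O=cv2.resize(o[170:290,230:350],None,fx=5,fy=5,interpolation=cv2.INTER_CUBIC)
draw(box(585.3,119.3,28,.064,60,110,72),(255,0,0))
draw(box(585.3,119.3,201,.064,66,116,6),(0,255,0))
cv2.imwrite("pics/B.png",O[:,:,::-1])
```

```text
lid 0.81 [253.2, 186.8, 322.5, 213.3] 837
deep_tier 0.67 [258.2, 263.0, 322.2, 299.8] 1165
deep_tier 0.25 [57.8, 241.7, 397.6, 429.6] 26359
shallow_tier 0.66 [258.6, 245.0, 322.1, 277.8] 1525
```

View pics/B.png

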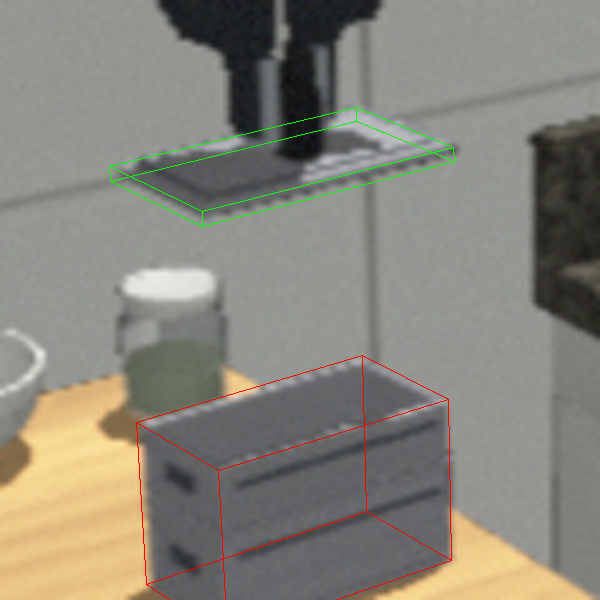

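Run:
```python
from h import *
import pickle; d,m=pickle.load(open("F.pkl","rb"))
# stack: union
st=(m["deep_tier"][0]|m["shallow_tier"][0])
st=cv2.morphologyEx(st.astype(np.uint8),cv2.MORPH_CLOSE,np.ones((3,3)))
print("stack",np.round(fitbox([(d,st)],28,(60,110,72),(586,118,.064)),3))
# lid: edge based, union of lid mask and gripper covers: use cost only on pixels outside gripper column -> ignore region
from scipy.optimize import minimize
L=m["lid"][0].astype(np.float32); ys,xs=np.nonzero(L>0); print(xs.min(),xs.max(),ys.min(),ys.max())
W=np.ones_like(L); 
img=d["img"].astype(int); dark=(img.sum(2)<150); dark=cv2.dilate(dark.astype(np.uint8),np.ones((5,5))); 
dark[:,:][:180]=0; W[dark>0]=0; W[:,:][186:196,275:302]=0
W[:183]=0
def cost(p,z,full=False):
    a=silh(d,box(p[0],p[1],z,p[2]/100,66,116,6)).astype(np.float32)
    return (W*(cv2.GaussianBlur(a,(5,5),0)-cv2.GaussianBlur(L,(5,5),0))**2).sum()/L.sum()
for z in(198,200,202,204):
    b=min((minimize(cost,np.array([586,118,y0]),args=(z,),method="Nelder-Mead",options=dict(initial_simplex=np.array([586,118,y0])+np.array([[0,0,0],[8,0,0],[0,8,0],[0,0,8]]))) for y0 in(0,6,12)),key=lambda r:r.fun)
    print(z,np.round(b.x,2),round(b.fun,4))
```

```text
stack [5.84088e+02 1.20078e+02 8.40000e-02 6.00000e-03]
253 320 185 213
198 [599.6  111.43   9.44] 0.0152
200 [593.88 113.63   8.39] 0.0179
202 [588.86 116.62   8.4 ] 0.0192
204 [585.03 118.89   8.57] 0.0225
```

```bash
python3 -m creep '0.01 -0.005 0 0 0 0 1; 0.018 -0.008 0 0 0 0 1; 0.018 -0.008 0 0 0 0 1; 0.018 -0.008 0 0 0 0 1; 0.018 -0.008 0 0 0 0 1'
python3 - <<'E'
from h import *
a=[]
for k in range(4):
    d=grab("wrist"); s=ctrl.read_state(); a.append(s["eef_pos"])
print(np.mean(a,0),s["tool_rot"],s["force"],s["width"],s["clock"],np.abs(s["qd"]).max())
cv2.imwrite("pics/C.png",d["img"][:,:,::-1])
d=grab("scene"); cv2.imwrite("pics/C2.png",d["img"][:,:,::-1])
E
```

```text
clock: 21.0
eef_pos: [588.5, 116.4, 213.0]
tool_rot: [-3.141, 0.001, 1.634]
force: [0.7, 0.7, -1.9]
width: 15.1
[588.53347475 116.39649823 212.94536479] [-3.14104839e+00  8.36743791e-04  1.63418201e+00] [ 0.12548941  0.30846462 -2.08019435] 14.998878347165144 21.2 0.0020463315347362026
```

View pics/C.png

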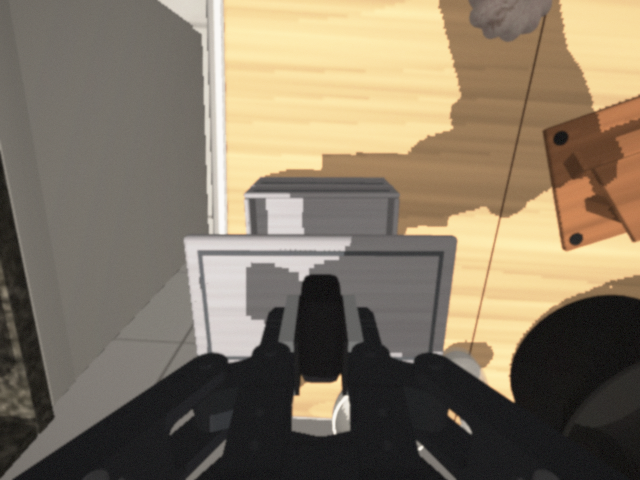

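View pics/C2.png

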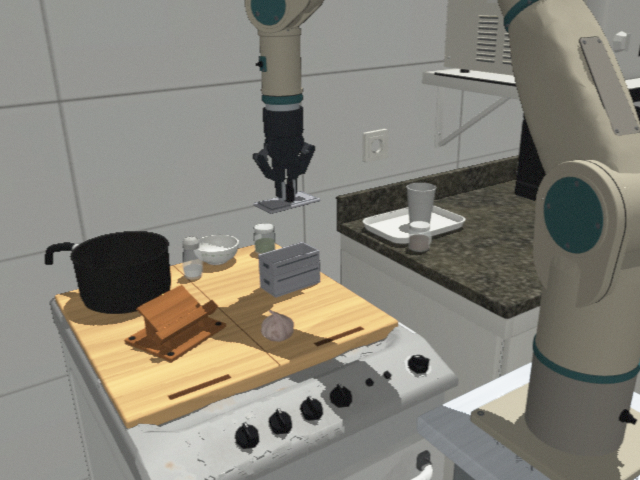

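```bash
python3 -c "
from cell import ctrl
print(ctrl.finish_job())"
```

```text
the job is handed in; nothing more can be done
None
```

I stacked the shallow tier on the deep one and let go. Then I drew the lid out of its stand by the grip and handed in while holding it level about 10 cm above the stack. The clock stood at about 21.3 s, against the 48 s limit; the hand-in reports no verdict.

- **Stack:** after release, the wrist and scene pictures showed the edges flush and both end slots on one centreline. The largest wrist force I read while placing it was about 5 N.
- **Lid:** the tool was vertical to within about 0.001 rad and the arm at rest. The grip was held at 15 mm with only the lid's weight on the wrist. I put the lid's underside at about 200–203 mm, against 100 mm for the top of the stack.
- **Centring, where the checks disagreed:**
  - The wrist camera still showed the lid about 1–1.5 mm off along the stack's long side.
  - Just before my last 0.7 mm shift, the scene camera had it lined up to about 0.5 mm side to side. It could not separate the lid's height from its distance, so it fixes neither closely.
  - I left the lid between the two readings.
- **On the way:** my first approach to the lid's grip ran joints 6 and 7 to the ends of their allowed range. I turned the gripper half round and approached again, with no contact.
- **Other things:** the bystanders I could see in the last scene picture were where they started.

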